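# Roll down the label of an oval tin on a coasting turntable

### The arm

A 7-joint arm with a two-finger parallel gripper is mounted at the origin on the work surface. World frame = base frame: x ahead of the robot, y to its left, z up, the work surface at z = 0. Lengths are in m, angles in degrees, forces in N, time in s.
With the tool pointing down it reaches from about 0.425 to 0.8 m from the base axis. Payload 8.3 kg.
Tool frame: the origin (TCP) lies between the finger pads; the fingertips stand 8 mm ahead of it and the grasp point (between the pads) lies 11 mm behind it; z points along the fingers, y is the line along which they close (so a half turn about z gives the same grasp; the last joint's range is limited). The gripper opens to 85 mm and grips with 20 to 120 N. Pads are 22 mm wide; open, the fingers measure 114 mm over their backs; the gripper's body (76 mm by 85 mm) begins 54 mm behind the grasp point. The pads swing forward as they close: fully open they stand 13 mm farther back than shut.
Start: joints at [-74.994, 21.967, 0.94, 78.501, -0.361, 79.538, -2.664], TCP at [0.199, 0.592, 0.239] pointing down, gripper open.
Joint ranges: [-169.22, 169.22], [-14.56, 117.87], [-87.37, 89.26], [10.42, 133.3], [-82.24, 262.24], [0.94, 117.77], [-172.7, 172.7]. Speed limits (degrees/s): [136.94, 136.94, 172.46, 172.46, 180, 180, 180].

### API

Orientations are given as [roll, pitch, yaw] about the fixed x, y, z axes, in that order (R = Rz(yaw) Ry(pitch) Rx(roll)).
In Python, from plant import sensors, cams, r gives the robot as it stands.
- The arm moves only by the tool apply_moves, never from a script. Its arguments are lists of equal length, an entry for each row: "fingers": the finger opening in mm, from 0 to 85.4; "translation": the shift along the world's x, y, z in mm, a list of three; "spin": the turn about the world's z in degrees. A call has 1 to 8 rows; each row is the pose to reach, as a shift and turn from the pose commanded when the call began; what a row does not reach only later rows make up. A row lasts 1/8 s, in which the tool goes at most 62.5 mm and 10.7 degrees, less where a joint would pass 70% of its speed; a pose out of reach is approached as far as the arm can. A call with a gripper value outside its range is refused whole. The fingers move at their own pace and stop on an object; "squeeze" is the grip in N (left out, the last holds). Time passes only in rows, so rows that repeat a pose let the fingers close. It gives the time, the measured TCP pose, the force, the opening and the grip force at its end, in the units of the state.
- sensors.get_obs(): the state, without advancing time (a new reading comes with each control period).
- cams.get_image(name): name is "scene" or "top"; returns a dict with "img" (400x640x3 uint8, blue, green, red), "fovy" (degrees; the focal length in pixels is half the picture's height over the tangent of half this angle, whatever the lens; pixels are square), "cx", "cy" (the principal point, pixels), "dist" ([k1, k2, p1, p2, k3] as OpenCV has them; the pictures are not rectified), "R" (3x3) and "t" (3): a world point X has camera coordinates R X + t. Camera axes: x right, y down, z forward; pixel columns grow to the right and rows downward; lengths in m; the calibration is good to about 2 mm. A picture is of the moment at which its call begins. There is no depth.
- r.hand_in(): hands the job in; it is judged then, once.
The state is a dict: "time": time; "joint_pos": joint angles; "dq": joint speeds; "tau": joint torques, N m; "eef_pos": TCP position; "tcp_rot": TCP orientation; "force": force on the tool from outside, world axes, zero at the start; "torque": the same for the moment, N m; "gripper_width": finger opening in m; "grasp_force": force on a finger pad.
Only numpy, scipy, OpenCV 4.12 (cv2) and the standard library are available. Lean on these libraries where they do the work, as an engineer would, in place of code of your own. Each camera call takes 0.05 s, during which the arm holds its last target. There are 200 camera calls.

### The job

Take the pin roller by its handle and set the heavy turntable coasting at about one turn in four seconds by pushing its spinner knob (never faster than one turn in two and a half seconds); then roll the tin's label down: keep the roller upright with its rubber sleeve pressed lightly on the label, over the label's full height, for eight seconds without a break while the tin coasts round, at about 5 N and always between 1.5 and 9 N. Then take the roller off, stand it back upright where you took it from and let go; the turntable may go on coasting. Never press on the tin with more than 15 N, do not let the roller fall over, and leave the cans, bottle, tape and spare tin where they are.

Things in the scene. Friction and masses are not known exactly. Their poses are not given: they have to be found in the camera images.
- roller: one-handed pin roller, 0.30 kg, standing upright to the robot's left or right. Origin: centre of its foot, on its axis; z up the axis. From the foot up: steel disc 38 mm wide to 5 mm; black rubber sleeve, radius 22 mm, from 6 to 56 mm, spinning freely on the axis; steel collar 34 mm wide, 58 to 70 mm; pale wooden handle 28 x 28 mm square (sides along this body's x and y), 70 to 125 mm
- sleeve: the rubber sleeve of the pin roller; its origin lies on the tool's axis 6 mm above the foot. It spins freely, so its yaw means nothing
- axis (a point): point on the turntable's vertical axis at the top of its iron disc, 62 mm above the bench; it stays fixed, its x and y vary from run to run. The disc is 330 mm in diameter and 32 mm thick, on a grey foot 200 mm in diameter
- turntable (a joint): turntable angle (rad), positive counter-clockwise from above, no stops. At 0 the knob is on the robot's side of the axis (-x) and the tin's long axis lies along world y. Starts at -0.6 to 0.6. Inertia with tin nominally 0.27 kg m2 (in a run 0.24 to 0.40), bearing drag 0.004 N m s/rad, no spring: it coasts for long. Pressing on the oval tin speeds and slows it twice a turn
- knob: spinner knob: black upright post, 22 mm in diameter, near the rim of the disc, its centre 145 mm from the axis, from 62 to 109 mm above the bench; origin at its foot, on its centre line. It goes round with the turntable
- tin: oval steel tin with a white label flush round its side, fixed on the turntable, centred on its axis, turning with it. In plan two half circles of radius 62.5 mm with centres 20 mm either side of the axis along the tin's y, joined by straight sides: 165 x 125 mm. From 68 to 133 mm above the bench; origin: centre of its underside. The knob is on its x axis
- label (a point): centre of the label, on the turntable's axis, 105 mm above the bench. The label is 30 mm high, 90 to 120 mm above the bench: the 50 mm sleeve covers it when the tool's foot is 74 mm above the bench, give or take 10 mm
- can0: loose drinks can, 66 mm diameter, 115 mm high, bystander; origin centre of its underside
- can1: like can0
- can2: like can0
- tape: loose roll of tape lying flat, 100 mm diameter, 45 mm high, bystander
- wash: loose white bottle, 66 mm diameter, 170 mm high, bystander, standing across the bench from the roller
- spare: loose spare oval tin of the same size as the tin, bystander
Mind the look-alikes: they are no part of the job. There is more than one size of the roller; the job needs the smallest.

How it is judged (in metres and radians):
On the way, in this order (a step that is already met when the one before it is completed fails the run):
1. the turntable coasts at 1 rad/s or more, its knob no longer touched ((velocity of joint turntable above 1 rad/s or velocity of joint turntable below -1 rad/s) and contact force between knob and anything else below 0.05 N), for 0.2 s.
2. the sleeve is pressed on the label with 1.5 to 9 N for 8 s without a break, upright within 0.25 rad and over its full height, while the turntable turns at 0.6 rad/s or more (contact force between sleeve and tin between 1.5 and 9 N and angle between roller's own z axis and vertical below 0.25 rad and z of roller in the frame of label between -0.041 and -0.021 m and (velocity of joint turntable above 0.6 rad/s or velocity of joint turntable below -0.6 rad/s)), for 8 s.
At the end, for the whole second after the job is handed in: the pin roller stands upright on the bench (within 0.1 rad) within 50 mm of where it was at the start, at rest and released; the turntable may still be coasting (distance of roller from where it was at the start of the episode below 0.05 m and angle between roller's own z axis and vertical below 0.1 rad and height (world z) of roller below 0.006 m and linear speed of roller below 0.03 m/s and contact force between the fingers and roller below 0.05 N); the robot touches nothing.
It fails at once if the tin is pressed or struck with more than 16 N (contact force between tin and anything else above 16 N).
It fails at once if the turntable spins faster than 2.5 rad/s (velocity of joint turntable above 2.5 rad/s or velocity of joint turntable below -2.5 rad/s).
It fails at once if the roller falls over (angle between roller's own z axis and vertical above 0.8 rad).
It fails at once if a bystander is moved by more than 30 mm (distance of any of can0, can1, can2, tape, wash, spare from where it was at the start of the episode above 0.03 m).
It also fails if it takes over 67 s, if anything falls off the work surface, if the arm or the gripper's body presses on something with over 40 N, if the wrist force passes 120 N, or if a joint passes its speed limit or range.

## Working session

There is one attempt and no reset: what is moved stays moved. The work goes in short steps, Python scripts to look and compute and a tool call to move; the robot and the scene stay as the last step left them, time stands still between calls to the robot, and variables do not carry over. Pictures are saved under pics/ and viewed, at most 10 in all, crops included, and the job is handed in when it is done.

Besides the shell and the picture viewer there is one more tool, called after "Emit:" as name(argument=value, ...), one argument or row to a line, values as JSON. apply_moves: Moves the arm, as the interface text tells. Its arguments: {"type":"object","properties":{"fingers":{"type":"array","items":{"type":"number"}},"translation":{"type":"array","items":{"type":"array","items":{"type":"number"}}},"spin":{"type":"array","items":{"type":"number"}},"squeeze":{"type":"number"}},"required":["fingers","translation","spin"]}

```bash
mkdir -p pics; ls; cat > h.py <<'E'
import numpy as np, cv2
from plant import sensors, cams, r
def grab(n,f=None):
    d=cams.get_image(n)
    if f: cv2.imwrite('pics/'+f,d['img'])
    return d
def K(d):
    f=200/np.tan(np.radians(d['fovy'])/2)
    return np.array([[f,0,d['cx']],[0,f,d['cy']],[0,0,1.]])
def ray(d,uv):
    p=cv2.undistortPoints(np.array(uv,float).reshape(-1,1,2),K(d),np.array(d['dist'],float)).reshape(-1,2)
    R=np.array(d['R']);t=np.array(d['t'])
    return -R.T@t,(np.c_[p,np.ones(len(p))]@R)
def plane(d,uv,z):
    c,v=ray(d,uv); return c+v*((z-c[2])/v[:,2])[:,None]
def proj(d,X):
    R=np.array(d['R']);rv=cv2.Rodrigues(R)[0]
    return cv2.projectPoints(np.array(X,float).reshape(-1,1,3),rv,np.array(d['t'],float),K(d),np.array(d['dist'],float))[0].reshape(-1,2)
E
python3 - <<'E'
from h import *
a=grab('scene','s0.png');b=grab('top','t0.png')
for d in(a,b):
    R=np.array(d['R']);print(d['fovy'],d['cx'],d['cy'],d['dist'],-R.T@np.array(d['t']),R[2])
np.savez('pics/cal.npz')
print(sensors.get_obs())
E
```

```text
pics
57.72861690733496 316.3706861100467 200.0546958604349 [-0.01505323  0.          0.          0.          0.        ] [1.27200126 0.18075601 0.81397279] [-0.70036786 -0.17245156 -0.6926365 ]
48.08454391974239 322.0348776968157 199.15944201413177 [-0.0625326  0.         0.         0.         0.       ] [0.36185555 0.00730247 1.29562846] [ 0.16327334 -0.01189248 -0.98650919]
{'time': 0.1, 'joint_pos': array([-74.99331352,  22.01105084,   0.93884712,  78.55372983,
        -0.36068103,  79.53966871,  -2.66464477]), 'dq': array([ 0.01524294, -0.0227255 , -0.06827472, -0.17345947,  0.03786438,
        0.00138901,  0.01050875]), 'tau': array([ 2.59144348e-03, -6.29132581e+01,  8.46970975e-01, -3.72755849e+01,
        1.66964123e-02,  1.03986214e-02, -4.58100067e-05]), 'eef_pos': array([0.19929075, 0.59191281, 0.23838456]), 'tcp_rot': array([-1.79898408e+02,  2.00775611e-03,  1.61392133e+02]), 'force': array([-0.10296955,  0.14263101, -0.47821448]), 'torque': array([-0.01910724, -0.03342944,  0.03588212]), 'grasp_force': 0.0, 'gripper_width': 0.08572062080695345}
```

View pics/s0.png

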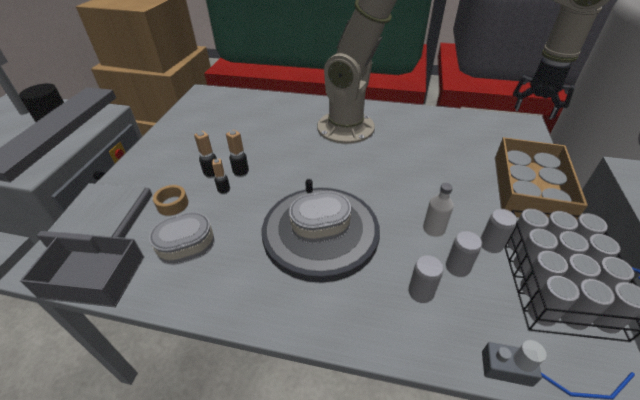

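View pics/t0.png

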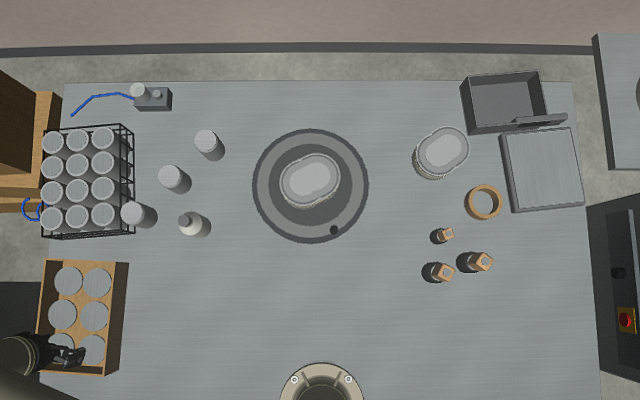

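Roller candidates in the top view are A (442,235), B (438,272) and C (475,262). In the scene view they are A (221,178), B (238,155) and C (206,155). A looks clearly the smallest, so I'll confirm it in an enlarged crop and measure.

```bash
python3 - <<'E'
from h import *
a=grab('scene');b=grab('top')
A=a['img'];B=b['img']
c1=cv2.resize(A[120:205,180:265],(400,400),interpolation=2);c2=cv2.resize(B[215:295,415:495],(400,400),interpolation=2)
cv2.imwrite('pics/crop.png',np.hstack([c1,c2]))
# wood in top
hsv=cv2.cvtColor(B,cv2.COLOR_BGR2HSV)
m=((hsv[...,0]>5)&(hsv[...,0]<25)&(hsv[...,1]>70)&(hsv[...,2]>100)).astype(np.uint8); m[:,:410]=0; m[:210]=0;m[:,500:]=0
n,l,s,c=cv2.connectedComponentsWithStats(m)
for i in range(1,n):
    if s[i,4]>20: print(s[i],c[i],plane(b,[c[i]],.125)[0])
# disc: dark circle
g=cv2.cvtColor(B,cv2.COLOR_BGR2GRAY)
for uv in [(255,185),(368,185),(311,130),(311,242),(333,230)]: print(uv,g[uv[1]-2:uv[1]+3,uv[0]-2:uv[0]+3].mean(),plane(b,[uv],.062)[0])
m=(g<110).astype(np.uint8);m[:,:240]=0;m[:,380:]=0;m[:115]=0;m[255:]=0
cs=cv2.findContours(m,0,1)[0];cc=max(cs,key=cv2.contourArea)
P=plane(b,cc[:,0,:],.062)
(x,y),rad=cv2.minEnclosingCircle(P[:,:2].astype(np.float32));print('disc',x,y,rad)
k=(g<60).astype(np.uint8);k[:215]=0;k[245:]=0;k[:,:315]=0;k[:,350:]=0
n,l,s,c=cv2.connectedComponentsWithStats(k)
for i in range(1,n):print('knob',s[i],c[i],plane(b,[c[i]],.1)[0])
E
```

```text
[471 210  29  10 127] [484.80314961 214.33858268] [ 0.51187275 -0.4402705   0.125     ]
[442 228  12  13  72] [447.22222222 233.61111111] [ 0.46150352 -0.33598733  0.125     ]
[469 253  24  18 188] [481.31914894 263.18085106] [ 0.38299512 -0.42270306  0.125     ]
[433 264  22  17 167] [444.2994012  273.08982036] [ 0.35875006 -0.32317577  0.125     ]
(255, 185) 87.24 [0.607446   0.18004835 0.062     ]
(368, 185) 106.0 [ 0.60553331 -0.13702278  0.062     ]
(311, 130) 87.32 [0.76714176 0.02243997 0.062     ]
(311, 242) 89.44 [0.44694651 0.02370431 0.062     ]
(333, 230) 53.64 [ 0.47957662 -0.03713344  0.062     ]
disc 0.6080631017684937 0.025311673060059547 0.16521814465522766
knob [330 226   8   8  46] [333.47826087 229.39130435] [ 0.47757391 -0.03706391  0.1       ]
```

View pics/crop.png

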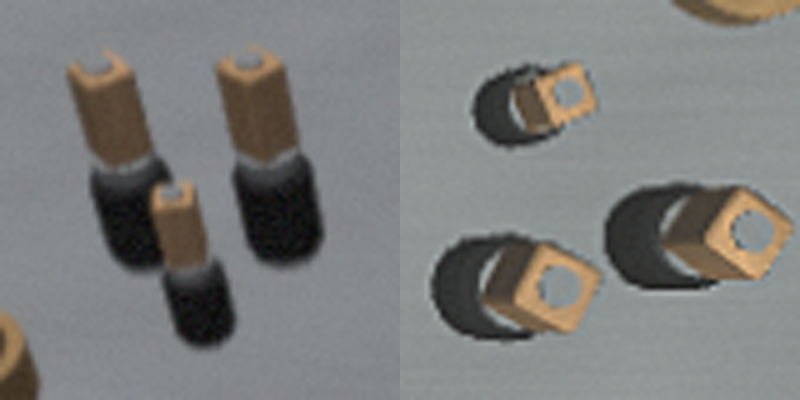

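The crop shows A (top view ≈(448,234), scene ≈(217,160)) at roughly two thirds the size of B and C, so A is the job's roller. Next I'll refine its position and yaw.

```bash
python3 - <<'E'
from h import *
a=grab('scene');b=grab('top')
print(plane(a,[(216.6,160.4)],.125),plane(b,[(448.4,234)],.125))
q=np.array([(537,78),(583,62),(598,105),(556,122)],float);q=np.c_[415+(q[:,0]-400)/5,215+q[:,1]/5]
P=plane(b,q,.125);print(P.mean(0))
for i in range(4):
    e=P[(i+1)%4]-P[i];print(np.linalg.norm(e),np.degrees(np.arctan2(e[1],e[0]))%90)
# check predicted foot/sleeve outline in scene
m=(cv2.cvtColor(a['img'],6)<50).astype(np.uint8);n,l,s,c=cv2.connectedComponentsWithStats(m[165:200,205:240])
print([(s[i],c[i]+[205,165]) for i in range(1,n) if s[i,4]>20])
print(proj(a,[[.4615,-.339,z] for z in(0,.03,.056,.125)]))
k=(cv2.cvtColor(b['img'],6)<60).astype(np.uint8);n,l,s,c=cv2.connectedComponentsWithStats(k[220:250,425:460])
print([(s[i],c[i]+[425,220]) for i in range(1,n) if s[i,4]>20],proj(b,[[.4615,-.339,z] for z in(0,.03,.056,.125)]))
E
```

```text
[[ 0.46376259 -0.33584042  0.125     ]] [[ 0.46044642 -0.33907879  0.125     ]]
[ 0.46217206 -0.33998056  0.125     ]
0.026355366873212667 18.216636978467534
0.023807909295314632 16.622247532155995
0.024483035268043775 20.859132762744167
0.024958076491416466 21.05512230805159
[(array([  0,   0,  10,  12, 100], dtype=int32), array([209.01, 170.57])), (array([27,  0,  8, 11, 72], dtype=int32), array([236.        , 169.27777778])), (array([ 10,  12,  15,  16, 156], dtype=int32), array([222.42948718, 185.31410256]))]
[[223.76484299 189.43661337]
 [221.99325429 182.72156635]
 [220.40858656 176.71182783]
 [215.965035   159.84380977]]
[(array([ 5,  9, 14, 15, 92], dtype=int32), array([434.44565217, 237.13043478]))] [[435.99257057 237.37503483]
 [438.74226949 236.53599413]
 [441.22982001 235.77660857]
 [448.35011373 233.60119124]]
```

Emit:
apply_moves(
  fingers=[85,85,85,85,85,85,85,85],
  translation=[
    [30,-30,30],
    [70,-70,60],
    [110,-120,60],
    [150,-170,60],
    [190,-220,60],
    [230,-280,60],
    [260,-340,60],
    [290,-400,60],
  ],
  spin=[-10,-20,-30,-40,-50,-60,-70,-80],
  squeeze=100,
)

```text
time: 1.3
eef_pos: [0.479, 0.2123, 0.2994]
tcp_rot: [180.0, -0.0, 81.1]
force: [1.0, 1.3, -0.9]
gripper_width: 0.0852
grasp_force: 0.0
```

Emit:
apply_moves(
  fingers=[85,85,85,85,85,85,85,85],
  translation=[
    [0,-60,0],
    [0,-120,0],
    [0,-180,0],
    [-10,-240,0],
    [-15,-300,0],
    [-20,-360,0],
    [-25,-420,0],
    [-27,-480,0],
  ],
  spin=[-10,-20,-30,-40,-50,-60,-62.4,-62.4],
)

```text
time: 2.3
eef_pos: [0.451, -0.2674, 0.2998]
tcp_rot: [-180.0, -0.1, 19.0]
force: [0.8, 0.0, 0.2]
gripper_width: 0.0848
grasp_force: 0.0
```

Emit:
apply_moves(
  fingers=[85,85,85,85,85,85,85,85],
  translation=[
    [0,-50,0],
    [0,-50,-40],
    [0,-50,-80],
    [0,-50,-110],
    [0,-50,-120],
    [0,-50,-120],
    [0,-50,-120],
    [0,-50,-120],
  ],
  spin=[0,0,0,0,0,0,0,0],
)

```text
time: 3.3
eef_pos: [0.4518, -0.3161, 0.1804]
tcp_rot: [179.9, -0.1, 19.0]
force: [0.2, -0.2, 0.5]
gripper_width: 0.0847
grasp_force: 0.0
```

```bash
python3 - <<'E'
from h import *
a=grab('scene');b=grab('top')
c1=cv2.resize(a['img'][100:200,170:270],(400,400),interpolation=2);c2=cv2.resize(b['img'][205:305,400:500],(400,400),interpolation=2)
cv2.imwrite('pics/g.png',np.hstack([c1,c2]))
o=sensors.get_obs();print(o['time'],o['eef_pos'],o['tcp_rot'],o['force'])
E
```

```text
3.4 [ 0.45164039 -0.31594207  0.18003357] [ 1.79959703e+02 -6.41168245e-02  1.90004798e+01] [ 0.417847   -0.31414833 -0.19272569]
```

View pics/g.png

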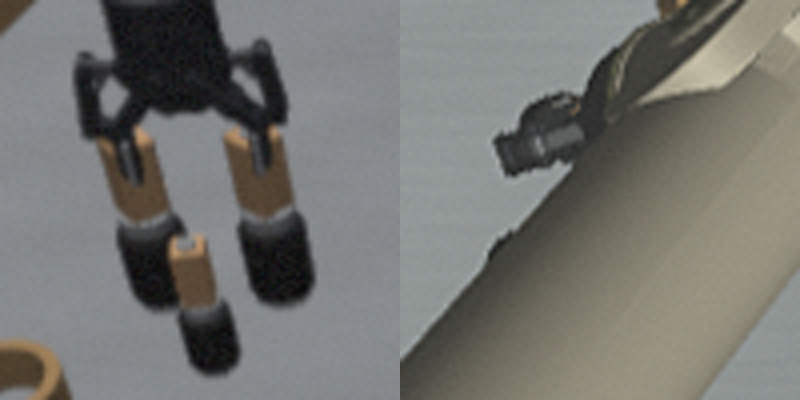

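Emit:
apply_moves(
  fingers=[85,85,85,85,85,85,85,85],
  translation=[
    [5,-11,0],
    [10,-22,0],
    [10,-22,-10],
    [10,-22,-40],
    [10,-22,-70],
    [10,-22,-88],
    [10,-22,-92],
    [10,-22,-92],
  ],
  spin=[0,0,0,0,0,0,0,0],
)

```text
time: 4.4
eef_pos: [0.4614, -0.3381, 0.0877]
tcp_rot: [180.0, -0.0, 19.0]
force: [-0.6, 0.1, 0.0]
gripper_width: 0.0851
grasp_force: 0.0
```

Emit:
apply_moves(
  fingers=[20,20,20,20,20,20,20,20],
  translation=[
    [0,0,0],
    [0,0,0],
    [0,0,0],
    [0,0,0],
    [0,0,0],
    [0,0,0],
    [0,0,0],
    [0,0,0],
  ],
  spin=[0,0,0,0,0,0,0,0],
  squeeze=100,
)

```text
time: 5.4
eef_pos: [0.4617, -0.3379, 0.0879]
tcp_rot: [180.0, -0.1, 19.0]
force: [-0.6, 0.1, 5.1]
gripper_width: 0.0272
grasp_force: 97.9
```

Emit:
apply_moves(
  fingers=[20,20,20,20,20,20,20,20],
  translation=[
    [0,0,20],
    [0,0,60],
    [5,20,85],
    [10,60,85],
    [20,110,85],
    [30,160,85],
    [40,200,85],
    [45,220,80],
  ],
  spin=[0,0,0,0,0,0,0,0],
)

```text
time: 6.4
eef_pos: [0.5069, -0.1149, 0.1681]
tcp_rot: [-180.0, -0.1, 19.2]
force: [0.2, -1.3, -2.4]
gripper_width: 0.0273
grasp_force: 98.0
```

Emit:
apply_moves(
  fingers=[20,20,20,20,20],
  translation=[
    [0,20,-2],
    [0,35,-5],
    [0,39,-5],
    [0,39,-5],
    [0,39,-5],
  ],
  spin=[0,0,0,0,0],
)

```text
time: 7.02
eef_pos: [0.5062, -0.0798, 0.1625]
tcp_rot: [180.0, -0.0, 18.9]
force: [-0.2, -0.0, -2.8]
gripper_width: 0.0268
grasp_force: 98.0
```

```bash
python3 - <<'E'
from h import *
a=grab('scene');b=grab('top')
cv2.imwrite('pics/p.png',np.hstack([cv2.resize(a['img'][130:280,230:400],(450,400),interpolation=2),cv2.resize(b['img'][120:270,240:390],(350,350),interpolation=2) if 0 else cv2.resize(b['img'][120:270,240:375],(350,400),interpolation=2)]))
o=sensors.get_obs();print(o['time'],o['eef_pos'],o['tcp_rot'],o['force'],o['torque'])
E
```

```text
7.125 [ 0.50623771 -0.07963734  0.16242899] [ 1.79986488e+02 -9.98825455e-03  1.89152466e+01] [-0.64960095  0.63338477 -3.83132122] [-0.01826748 -0.01828684 -0.02966517]
```

View pics/p.png

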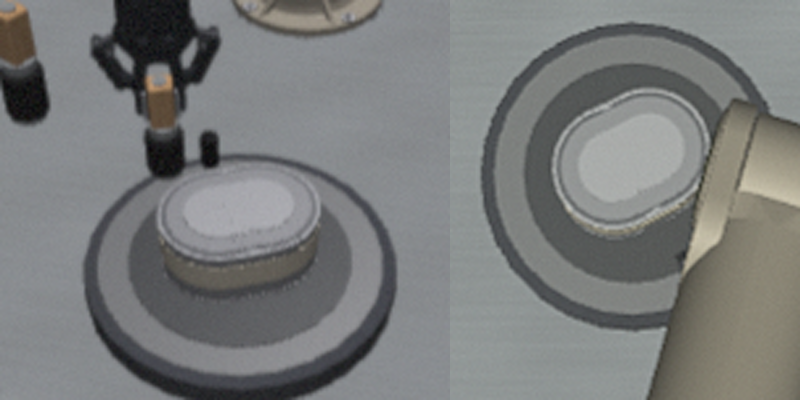

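Emit:
apply_moves(
  fingers=[20,20,20,20,20,20,20,20],
  translation=[
    [17,17,0],
    [34,34,0],
    [27,43,0],
    [20,53,0],
    [13.5,62.5,0],
    [19,65,0],
    [23,67,0],
    [23,67,0],
  ],
  spin=[0,0,0,0,0,0,0,0],
)

```text
time: 8.12
eef_pos: [0.5298, -0.0119, 0.1623]
tcp_rot: [180.0, -0.0, 19.0]
force: [0.3, -0.6, -3.1]
gripper_width: 0.0269
grasp_force: 98.1
```

Emit:
apply_moves(
  fingers=[20,20,20],
  translation=[
    [1,0.5,0],
    [1.8,0.9,0],
    [1.8,0.9,0],
  ],
  spin=[0,0,0],
)

```text
time: 8.5
eef_pos: [0.5311, -0.011, 0.1622]
tcp_rot: [-180.0, 0.0, 19.0]
force: [0.2, 0.9, -4.1]
gripper_width: 0.0268
grasp_force: 98.1
```

```bash
python3 - <<'E'
from h import *
a=grab('scene')
o=sensors.get_obs();print(o['time'],o['eef_pos'],o['tcp_rot'],o['force'],o['torque'])
ax=np.array([.608,.0253])
# rectify lid plane
n=200;s=.22/n
gx,gy=np.meshgrid(np.arange(n),np.arange(n)); 
W=np.c_[ax[0]+(gx.ravel()-n/2)*s,ax[1]+(gy.ravel()-n/2)*s,np.full(n*n,.133)]
p=proj(a,W).astype(np.float32).reshape(n,n,2)
I=cv2.remap(a['img'],p[...,0],p[...,1],1)
cv2.imwrite('pics/r.png',cv2.resize(np.hstack([I,cv2.cvtColor(cv2.cvtColor(I,cv2.COLOR_BGR2HSV)[...,1]*3,8)]),(800,400)))
E
```

```text
8.55 [ 0.53106919 -0.01094068  0.16224497] [-1.79998939e+02  2.68019771e-03  1.89851697e+01] [-0.54220197  1.00694728 -3.53571823] [0.03182865 0.02030089 0.02964703]
```

View pics/r.png

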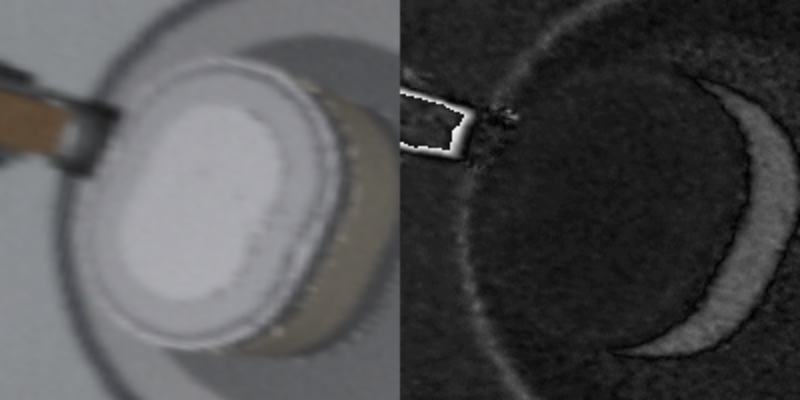

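The rectified lid shows the bright inner panel as a clean stadium shape centred on my axis estimate, so I can read the angle from its moments. I'll continue the gentle press calibration.

Emit:
apply_moves(
  fingers=[20,20,20],
  translation=[
    [0.9,0.4,0],
    [0.9,0.4,0],
    [0.9,0.4,0],
  ],
  spin=[0,0,0],
)

```text
time: 8.93
eef_pos: [0.532, -0.0104, 0.1623]
tcp_rot: [-180.0, -0.0, 19.0]
force: [-0.2, 0.4, -2.7]
gripper_width: 0.0275
grasp_force: 98.1
```

```bash
cat >> h.py <<'E'
AX=np.array([.608,.0253])
def ang(d=None):
    d=d or grab('scene'); n=200;s=.16/n
    g=np.mgrid[0:n,0:n].reshape(2,-1)
    W=np.c_[AX[0]+(g[1]-n/2)*s,AX[1]+(g[0]-n/2)*s,np.full(n*n,.133)]
    p=proj(d,W).astype(np.float32).reshape(n,n,2)
    I=cv2.GaussianBlur(cv2.cvtColor(cv2.remap(d['img'],p[...,0],p[...,1],1),6),(5,5),0)
    c=I[80:120,80:120].mean()
    m=((I>c-16)).astype(np.uint8)
    m=cv2.morphologyEx(m,cv2.MORPH_OPEN,np.ones((7,7)))
    l=cv2.connectedComponents(m)[1];m=(l==l[n//2,n//2]).astype(np.uint8)
    M=cv2.moments(m,True);cx,cy=M['m10']/M['m00'],M['m01']/M['m00']
    a=.5*np.arctan2(2*M['mu11'],M['mu20']-M['mu02'])
    e=np.sqrt(np.hypot(2*M['mu11'],M['mu20']-M['mu02'])/(M['mu20']+M['mu02']))
    return np.degrees(a)%180-90, (M['m00']*s*s*1e4,(cx-n/2)*s*1e3,(cy-n/2)*s*1e3,e), c
def st():
    o=sensors.get_obs(); return o['time'],np.round(o['eef_pos'],4),np.round(o['tcp_rot'],2),np.round(o['force'],2),np.round(o['torque'],3)
E
python3 - <<'E'
from h import *
print(st());print(ang())
E
```

```text
(8.925, array([ 0.532 , -0.0104,  0.1623]), array([-1.8e+02, -1.0e-02,  1.9e+01]), array([-0.23,  0.35, -2.74]), array([-0.011,  0.057,  0.031]))
(np.float64(26.107719103509723), (71.8272, -1.0753630936469791, 1.6392052035997495, np.float64(0.6277985948950787)), np.float64(167.5925))
```

Emit:
apply_moves(
  fingers=[20,20,20],
  translation=[
    [0.9,0.4,0],
    [0.9,0.4,0],
    [0.9,0.4,0],
  ],
  spin=[0,0,0],
)

```text
time: 9.35
eef_pos: [0.5325, -0.0105, 0.1622]
tcp_rot: [-180.0, 0.1, 19.0]
force: [-4.1, -2.1, -0.4]
gripper_width: 0.027
grasp_force: 98.2
```

Emit:
apply_moves(
  fingers=[20,20],
  translation=[
    [0.9,0.4,0],
    [0.9,0.4,0],
  ],
  spin=[0,0],
)

```text
time: 9.6
eef_pos: [0.5328, -0.0106, 0.1622]
tcp_rot: [-180.0, 0.1, 18.9]
force: [-7.6, -3.6, 3.2]
gripper_width: 0.027
grasp_force: 98.6
```

Emit:
apply_moves(
  fingers=[20,20,20,20,20,20,20,20],
  translation=[
    [-7,-3,0],
    [-14,-7,0],
    [-4,-21,0],
    [6,-35,0],
    [-10,-52,0],
    [-26,-69,0],
    [-26,-69,0],
    [-26,-69,0],
  ],
  spin=[0,0,0,0,0,0,0,0],
)

```text
time: 10.6
eef_pos: [0.5074, -0.0783, 0.1625]
tcp_rot: [-179.9, -0.1, 19.0]
force: [0.5, 0.3, -3.0]
gripper_width: 0.0268
grasp_force: 98.4
```

```bash
python3 - <<'E'
from h import *
a=grab('scene');print(st());print(ang(a))
g=cv2.cvtColor(a['img'],6)
t=np.arange(150,260)
def dark(z,r): 
    p=proj(a,np.c_[AX[0]+r*np.cos(np.radians(t)),AX[1]+r*np.sin(np.radians(t)),np.full(len(t),z)]).astype(np.float32)
    return cv2.remap(g,p[None,:,0],p[None,:,1],1)[0]
for z in(.09,.1): v=dark(z,.145);i=t[v<50];print(z,i)
E
```

```text
(10.65, array([ 0.5077, -0.078 ,  0.1624]), array([-1.7996e+02, -5.0000e-02,  1.9040e+01]), array([ 0.58, -0.32, -3.  ]), array([-0.03 ,  0.032, -0.011]))
(np.float64(27.426381549523214), (70.72, -1.2892669683257965, 1.625701357466062, np.float64(0.6389027287002449)), np.float64(168.06))
0.09 [204 205 206 207 208 209 210 218 219 220 221 222 223 224 225 226 227 228
 229 230 231 232 233 234 235]
0.1 [204 205 206 207 208 209 210 219 220 221 222 223 224 225 226 227 228 229
 230 231 232 233 234 235]
```

Emit:
apply_moves(
  fingers=[20,20,20,20],
  translation=[
    [-5.7,6,0],
    [-8.3,8.8,0],
    [-10,10.7,0],
    [-10,10.7,0],
  ],
  spin=[0,0,0,0],
)

```text
time: 11.15
eef_pos: [0.4977, -0.0676, 0.1623]
tcp_rot: [-180.0, -0.0, 19.0]
force: [-0.2, -0.5, -2.5]
gripper_width: 0.0269
grasp_force: 98.4
```

Emit:
apply_moves(
  fingers=[20,20,20,20,20,20,20,20],
  translation=[
    [-1.4,1.8,0],
    [-4.6,5.7,0],
    [-9.5,12.5,0],
    [-15.8,22.6,0],
    [-22.7,36.4,0],
    [-29,54,0],
    [-33.5,75.5,0],
    [-34.6,88,0],
  ],
  spin=[0,0,0,0,0,0,0,0],
)

```text
time: 12.15
eef_pos: [0.4623, 0.0222, 0.1622]
tcp_rot: [-179.9, 0.0, 19.1]
force: [-0.1, 0.4, -2.8]
gripper_width: 0.0273
grasp_force: 98.5
```

```bash
python3 - <<'E'
from h import *
for i in range(4):
    s=st();print(s[0],s[1],s[3],ang()[:2])
E
```

```text
12.15 [0.4623 0.0222 0.1622] [-0.09  0.4  -2.79] (np.float64(-12.924751720665384), (75.8528, -0.02585217684778627, 4.719541005737426, np.float64(0.6793154805622467)))
12.2 [0.4625 0.0236 0.1622] [-0.23  2.09 -4.13] (np.float64(-18.747394339618253), (77.1008, 1.0249190669876271, 5.661890927201797, np.float64(0.6901778000650488)))
12.25 [0.4628 0.0223 0.1622] [-0.42  0.04 -3.13] (np.float64(-22.491943894888877), (75.2192, 0.6175104228707596, 3.9927848208967935, np.float64(0.6691654843260337)))
12.3 [0.463  0.021  0.1623] [ 0.8  -0.86 -3.31] (np.float64(-27.23922925476461), (77.99680000000002, 1.932944941330925, 5.481184869122831, np.float64(0.678371914240857)))
```

Emit:
apply_moves(
  fingers=[20,20,20,20],
  translation=[
    [10,3,0],
    [22,5,0],
    [32,6,0],
    [36,6,0],
  ],
  spin=[0,0,0,0],
)

```text
time: 12.85
eef_pos: [0.5, 0.0258, 0.1621]
tcp_rot: [179.9, 0.0, 19.0]
force: [-1.2, -0.2, -3.3]
gripper_width: 0.0272
grasp_force: 98.6
```

```bash
cat >> h.py <<'E'
import json,os
def knob(d,pred=None,w=25):
    g=cv2.cvtColor(d['img'],6); t=np.arange(0,360,.5); acc=0
    for z in(.085,.095,.105):
        p=proj(d,np.c_[AX[0]+.145*np.cos(np.radians(t)),AX[1]+.145*np.sin(np.radians(t)),np.full(len(t),z)]).astype(np.float32)
        acc=acc+cv2.remap(g,p[None,:,0],p[None,:,1],1)[0].astype(float)/3
    W=np.clip(75-acc,0,None)
    if pred is None: return [(a,round(v)) for a,v in zip(t,acc) if v<60]
    dl=(t-pred+180)%360-180; W=W*(abs(dl)<w)
    return pred+(W*dl).sum()/max(W.sum(),1e-6), W.sum()
def snap():
    t=sensors.get_obs()['time']; d=grab('scene'); cv2.imwrite('pics/f_%.3f.png'%t,d['img']); return t,d
E
python3 - <<'E'
from h import *
print(st())
for i in range(3):
    t,d=snap(); k=knob(d); print(t,k[0],k[-1],len(k),knob(d,180-27-95*(t-12.3)),ang(d)[0])
E
```

```text
(12.85, array([0.5   , 0.0258, 0.1621]), array([1.7994e+02, 3.0000e-02, 1.8970e+01]), array([-1.17, -0.18, -3.25]), array([-0.004,  0.025, -0.015]))
12.85 (np.float64(100.0), 56) (np.float64(177.0), 59) 39 (np.float64(108.60060180541623), np.float64(1661.6666666666667)) -65.65474627834884
12.9 (np.float64(96.5), 57) (np.float64(177.0), 60) 39 (np.float64(105.04146682653877), np.float64(1668.0)) -63.64038980982288
12.95 (np.float64(93.0), 55) (np.float64(177.5), 59) 39 (np.float64(101.32928601079286), np.float64(1606.0)) -74.2201784863204
```

```bash
python3 - <<'E'
from h import *
d0=grab('scene')
import glob
for f in sorted(glob.glob('pics/f_*.png')):
    d=dict(d0,img=cv2.imread(f)); k=[(a,v) for a,v in knob(d) if a<165]; print(f,k)
t=sensors.get_obs()['time'];print(t,[(a,v) for a,v in knob(d0)])
I=cv2.resize(d0['img'][160:280,250:390],(700,600),interpolation=2)
cv2.imwrite('pics/k.png',I)
E
```

```text
pics/f_12.850.png [(np.float64(100.0), 56), (np.float64(100.5), 52), (np.float64(101.0), 48), (np.float64(101.5), 43), (np.float64(102.0), 40), (np.float64(102.5), 37), (np.float64(103.0), 33), (np.float64(103.5), 28), (np.float64(104.0), 23), (np.float64(104.5), 20), (np.float64(105.0), 19), (np.float64(105.5), 18), (np.float64(106.0), 18), (np.float64(106.5), 17), (np.float64(107.0), 16), (np.float64(107.5), 16), (np.float64(108.0), 17), (np.float64(108.5), 19), (np.float64(109.0), 22), (np.float64(109.5), 23), (np.float64(110.0), 24), (np.float64(110.5), 24), (np.float64(111.0), 25), (np.float64(111.5), 25), (np.float64(112.0), 25), (np.float64(112.5), 26), (np.float64(113.0), 29), (np.float64(113.5), 31), (np.float64(114.0), 31), (np.float64(114.5), 30), (np.float64(115.0), 34), (np.float64(115.5), 38), (np.float64(116.0), 41), (np.float64(116.5), 46), (np.float64(117.0), 53), (np.float64(117.5), 57)]
pics/f_12.900.png [(np.float64(96.5), 57), (np.float64(97.0), 52), (np.float64(97.5), 48), (np.float64(98.0), 43), (np.float64(98.5), 36), (np.float64(99.0), 31), (np.float64(99.5),
[... 1920 characters left out ...]
.0), 17), (np.float64(95.5), 17), (np.float64(96.0), 16), (np.float64(96.5), 15), (np.float64(97.0), 16), (np.float64(97.5), 18), (np.float64(98.0), 20), (np.float64(98.5), 22), (np.float64(99.0), 25), (np.float64(99.5), 26), (np.float64(100.0), 26), (np.float64(100.5), 26), (np.float64(101.0), 27), (np.float64(101.5), 28), (np.float64(102.0), 29), (np.float64(102.5), 30), (np.float64(103.0), 31), (np.float64(103.5), 32), (np.float64(104.0), 33), (np.float64(104.5), 36), (np.float64(105.0), 37), (np.float64(105.5), 40), (np.float64(106.0), 47), (np.float64(106.5), 52), (np.float64(107.0), 56), (np.float64(107.5), 59), (np.float64(176.0), 57), (np.float64(176.5), 55), (np.float64(177.0), 57)]
```

View pics/k.png

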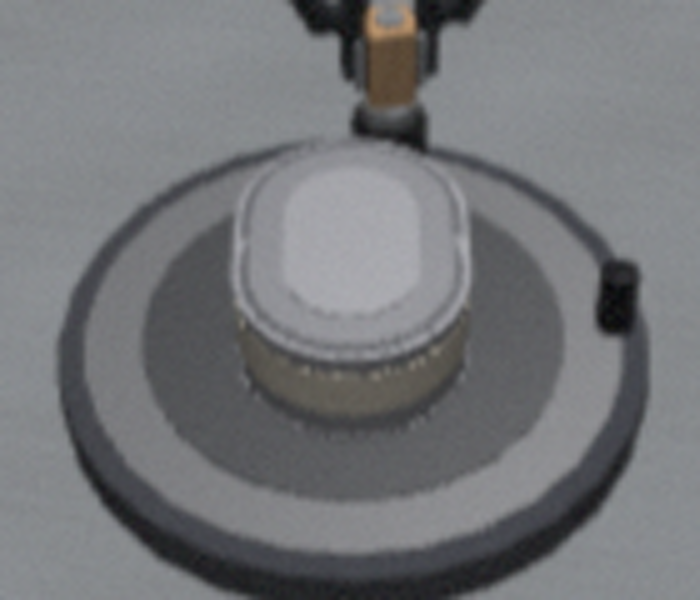

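The crop shows the knob at the disc's right edge, around (617,295) in the crop, and the roller standing clear of the tin behind it. I'll locate the knob as a blob, which should give a sharper angle.

```bash
cat >> h.py <<'E'
def kb(d,pred):
    g=cv2.cvtColor(d['img'],6)
    a=np.radians(pred);c=proj(d,[[AX[0]+.145*np.cos(a),AX[1]+.145*np.sin(a),.0855]])[0]
    m=(g<48).astype(np.uint8);n,l,s,ce=cv2.connectedComponentsWithStats(m)
    ok=[i for i in range(1,n) if 35<s[i,4]<200 and np.hypot(*(ce[i]-c))<25]
    if not ok: return None
    i=min(ok,key=lambda i:np.hypot(*(ce[i]-c)))
    w=plane(d,[ce[i]],.0855)[0][:2]-AX
    return (np.degrees(np.arctan2(w[1],w[0]))-pred+180)%360-180+pred, np.hypot(*w), s[i].tolist()
E
python3 - <<'E'
from h import *
import glob
d0=grab('scene');t0=sensors.get_obs()['time']-.05
for f in sorted(glob.glob('pics/f_*.png')):
    d=dict(d0,img=cv2.imread(f));t=float(f[7:-4]); print(t,kb(d,104-73*(t-12.85)))
print(t0,kb(d0,104-73*(t0-12.85)))
E
```

```text
12.85 (np.float64(112.72011271808094), np.float64(0.14513049920137858), [368, 206, 7, 13, 83])
12.9 (np.float64(108.91290984382503), np.float64(0.14522122534410953), [369, 208, 7, 14, 83])
12.95 (np.float64(105.12678567955116), np.float64(0.14505053400634232), [369, 210, 7, 14, 83])
13.049999999999999 (np.float64(97.88988931111233), np.float64(0.14563112482860832), [370, 215, 7, 14, 86])
```

```bash
cat > plan.py <<'E'
from h import *
def dist(th):
    th=np.radians(th); c=abs(np.cos(th));s=abs(np.sin(th)); R=84.5
    return R/c if s*R<20*c else 20*s+np.sqrt(R*R-400*c*c)
def sim(k,W,dur,F,I=.30,dt=.005,c=0.0):
    # k deg (knob), W rad/s (positive = clockwise); returns arrays t,k,W
    T=[0];Ks=[k];Ws=[W]
    for i in range(int(round(dur/dt))):
        th=180-Ks[-1]; dp=(dist(th+.5)-dist(th-.5))/np.radians(1)/1e3
        f=F(T[-1]) if callable(F) else F
        w=Ws[-1]+(-f*dp-.004*Ws[-1]-c)/I*dt
        T.append(T[-1]+dt);Ks.append(Ks[-1]-np.degrees((w+Ws[-1])/2*dt));Ws.append(w)
    return np.array(T),np.array(Ks),np.array(Ws)
def plan(t,k,W,tnow,xcmd,deltas,F0=0,I=.3,lead=0.0,b=0.0,c=0.0):
    """deltas: press depth mm at each row end; K 3.9 N/mm. prints x shift per row from xcmd (mm)"""
    n=len(deltas); row=lambda s:int(np.clip((s-(tnow-t))/.125,0,n-1)) if s>tnow-t else -1
    F=lambda s: F0 if s<tnow-t else 3.9*max(0,deltas[row(s)])
    T,Ks,Ws=sim(k,W,tnow-t+n*.125+lead+.02,F,I,c=c)
    for j in range(n):
        s=tnow-t+(j+1)*.125+lead; kk=np.interp(s,T,Ks)
        x=AX[0]*1e3-dist(180-kk)+deltas[j]+b
        print('t%.3f k%.1f W%.2f d%.2f  dx %.1f'%(t+s,kk,np.interp(s,T,Ws),dist(180-kk),x-xcmd))
E
python3 - <<'E'
from plan import *
t=sensors.get_obs()['time'];print(st())
plan(13.05,97.9,1.295,t,499.1,[-3,-2,-1.5,-1,-1,-1,-1,-1])
E
```

```text
(13.1, array([0.4989, 0.0259, 0.1622]), array([-1.7999e+02,  2.0000e-02,  1.8980e+01]), array([ 0.04, -1.23, -3.21]), array([-0.009, -0.011, -0.035]))
t13.225 k84.9 W1.29 d104.40  dx 1.5
t13.350 k75.7 W1.29 d103.73  dx 3.2
t13.475 k66.5 W1.29 d102.46  dx 4.9
t13.600 k57.2 W1.29 d100.62  dx 7.3
t13.725 k48.0 W1.28 d98.31  dx 9.6
t13.850 k38.9 W1.28 d95.60  dx 12.3
t13.975 k29.7 W1.28 d92.60  dx 15.3
t14.100 k20.5 W1.28 d89.41  dx 18.5
```

Emit:
apply_moves(
  fingers=[20,20,20,20,20,20,20,20],
  translation=[
    [1.5,0,0],
    [3.2,0,0],
    [4.9,0,0],
    [7.3,0,0],
    [9.6,0,0],
    [12.3,0,0],
    [15.3,0,0],
    [18.5,0,0],
  ],
  spin=[0,0,0,0,0,0,0,0],
)

```text
time: 14.1
eef_pos: [0.5178, 0.026, 0.1623]
tcp_rot: [-180.0, 0.0, 19.0]
force: [0.9, -0.5, -3.4]
gripper_width: 0.027
grasp_force: 98.6
```

```bash
python3 - <<'E'
from plan import *
t=sensors.get_obs()['time'];print(st())
plan(13.05,97.9,1.295,t,517.6,[-1]*8)
E
```

```text
(14.1, array([0.5178, 0.026 , 0.1623]), array([-180.  ,    0.  ,   18.99]), array([ 0.94, -0.52, -3.38]), array([ 0.008,  0.035, -0.011]))
t14.225 k11.4 W1.27 d86.20  dx 3.2
t14.350 k2.3 W1.27 d84.57  dx 4.8
t14.475 k-6.8 W1.27 d85.10  dx 4.3
t14.600 k-15.9 W1.27 d87.77  dx 1.6
t14.725 k-25.0 W1.27 d90.99  dx -1.6
t14.850 k-34.1 W1.26 d94.06  dx -4.7
t14.975 k-43.1 W1.26 d96.90  dx -7.5
t15.100 k-52.1 W1.26 d99.40  dx -10.0
```

Emit:
apply_moves(
  fingers=[20,20,20,20,20,20,20,20],
  translation=[
    [3.2,0,0],
    [4.8,0,0],
    [4.3,0,0],
    [1.6,0,0],
    [-1.6,0,0],
    [-4.7,0,0],
    [-7.5,0,0],
    [-11.5,0,0],
  ],
  spin=[0,0,0,0,0,0,0,0],
)

```text
time: 15.1
eef_pos: [0.506, 0.0261, 0.1623]
tcp_rot: [-180.0, -0.0, 19.0]
force: [0.1, -1.2, -3.1]
gripper_width: 0.0268
grasp_force: 98.6
```

```bash
python3 - <<'E'
from plan import *
print(st())
t,d=snap();k=kb(d,-52);print(t,k);k=k[0]
W=np.radians(97.9-k)/(t-13.05);print('W',W)
t1=sensors.get_obs()['time']
plan(t,k,W-.012,t1,506.1,[-1,-.5,-.2,.2,.5,.7,.7,.7])
E
```

```text
(15.1, array([0.506 , 0.0261, 0.1623]), array([-1.8e+02, -1.0e-02,  1.9e+01]), array([ 0.09, -1.23, -3.1 ]), array([ 0.022, -0.035,  0.009]))
15.1 (np.float64(-48.03647636006204), np.float64(0.14629594237272422), [267, 233, 9, 15, 104])
W 1.2424741518253433
t15.275 k-60.4 W1.23 d101.30  dx -0.4
t15.400 k-69.1 W1.23 d102.89  dx -1.5
t15.525 k-77.9 W1.22 d103.95  dx -2.3
t15.650 k-86.7 W1.22 d104.46  dx -2.4
t15.775 k-95.4 W1.22 d104.39  dx -2.0
t15.900 k-104.1 W1.22 d103.75  dx -1.2
t16.025 k-112.9 W1.23 d102.56  dx 0.0
t16.150 k-121.7 W1.24 d100.85  dx 1.7
```

Emit:
apply_moves(
  fingers=[20,20,20,20],
  translation=[
    [-0.4,0,0],
    [-1.5,0,0],
    [-2.3,0,0],
    [-2.4,0,0],
  ],
  spin=[0,0,0,0],
)

```text
time: 15.65
eef_pos: [0.5035, 0.0261, 0.1622]
tcp_rot: [-180.0, 0.0, 19.0]
force: [-2.2, -0.5, -1.2]
gripper_width: 0.0268
grasp_force: 98.6
```

```bash
python3 - <<'E'
from plan import *
print(st())
t,d=snap();k=kb(d,-86.7);print(t,k,'avgW',np.radians(-48.04-k[0])/(t-15.1));k=k[0]
t1=sensors.get_obs()['time'];print(st())
plan(t,k,1.225,t1,503.7,[.5,.7,.7,.7,.7,.7,.7,.7])
E
```

```text
(15.65, array([0.5035, 0.0261, 0.1622]), array([-1.7998e+02,  4.0000e-02,  1.8990e+01]), array([-2.21, -0.5 , -1.23]), array([-0.011,  0.475, -0.018]))
15.65 (np.float64(-86.79448339729451), np.float64(0.14390824375502007), [266, 207, 7, 14, 85]) avgW 1.2298060639859383
(15.7, array([0.5035, 0.026 , 0.1622]), array([-1.7998e+02,  4.0000e-02,  1.8990e+01]), array([-2.67, -0.05, -2.51]), array([-0.012,  0.451,  0.017]))
t15.825 k-99.1 W1.22 d104.19  dx 0.6
t15.950 k-107.8 W1.23 d103.32  dx 1.7
t16.075 k-116.7 W1.24 d101.89  dx 3.1
t16.200 k-125.6 W1.25 d99.96  dx 5.0
t16.325 k-134.6 W1.26 d97.58  dx 7.4
t16.450 k-143.7 W1.28 d94.80  dx 10.2
t16.575 k-152.9 W1.30 d91.71  dx 13.3
t16.700 k-162.3 W1.32 d88.40  dx 16.6
```

Emit:
apply_moves(
  fingers=[20,20,20,20],
  translation=[
    [0.6,0,0],
    [1.7,0,0],
    [3.1,0,0],
    [5,0,0],
  ],
  spin=[0,0,0,0],
)

```text
time: 16.2
eef_pos: [0.5085, 0.0259, 0.162]
tcp_rot: [-180.0, 0.0, 19.0]
force: [-4.1, -1.2, -2.6]
gripper_width: 0.0272
grasp_force: 98.7
```

```bash
python3 - <<'E'
from plan import *
print(st())
plan(15.65,-86.8,1.225,sensors.get_obs()['time'],508.7,[.7]*8,F0=4.4)
E
```

```text
(16.2, array([0.5085, 0.0259, 0.162 ]), array([-1.7999e+02,  5.0000e-02,  1.8990e+01]), array([-4.13, -1.22, -2.57]), array([-0.107,  1.016, -0.049]))
t16.325 k-134.9 W1.28 d97.48  dx 2.5
t16.450 k-144.2 W1.30 d94.64  dx 5.4
t16.575 k-153.6 W1.32 d91.49  dx 8.5
t16.700 k-163.1 W1.34 d88.12  dx 11.9
t16.825 k-172.8 W1.36 d85.17  dx 14.8
t16.950 k-182.5 W1.36 d84.58  dx 15.4
t17.075 k-192.3 W1.35 d86.47  dx 13.5
t17.200 k-201.8 W1.32 d89.87  dx 10.1
```

Emit:
apply_moves(
  fingers=[20,20,20],
  translation=[
    [2.5,0,0],
    [5.4,0,0],
    [8.5,0,0],
  ],
  spin=[0,0,0],
)

```text
time: 16.58
eef_pos: [0.5172, 0.0259, 0.162]
tcp_rot: [180.0, 0.0, 19.0]
force: [-4.0, -0.3, -4.2]
gripper_width: 0.027
grasp_force: 98.5
```

```bash
python3 - <<'E'
from plan import *
print(st())
plan(15.65,-86.8,1.225,sensors.get_obs()['time'],517.2,[.7]*8,F0=4.4)
E
```

```text
(16.575, array([0.5172, 0.0259, 0.162 ]), array([1.800e+02, 4.000e-02, 1.899e+01]), array([-3.97, -0.29, -4.19]), array([-0.257,  1.061, -0.014]))
t16.700 k-163.7 W1.38 d87.90  dx 3.6
t16.825 k-173.7 W1.40 d85.02  dx 6.5
t16.950 k-183.7 W1.40 d84.67  dx 6.8
t17.075 k-193.6 W1.38 d86.94  dx 4.6
t17.200 k-203.4 W1.35 d90.42  dx 1.1
t17.325 k-213.0 W1.33 d93.71  dx -2.2
t17.450 k-222.4 W1.31 d96.69  dx -5.2
t17.575 k-231.7 W1.29 d99.28  dx -7.8
```

Emit:
apply_moves(
  fingers=[20,20,20],
  translation=[
    [3.6,0,0],
    [6.5,0,0],
    [6.8,0,0],
  ],
  spin=[0,0,0],
)

```text
time: 16.95
eef_pos: [0.5237, 0.0264, 0.1619]
tcp_rot: [-180.0, 0.1, 19.0]
force: [-8.6, 0.4, -1.4]
gripper_width: 0.0269
grasp_force: 98.7
```

```bash
python3 - <<'E'
from plan import *
print(st())
plan(15.65,-86.8,1.225,sensors.get_obs()['time'],524.0,[.7]*6,F0=4.3)
E
```

```text
(16.95, array([0.5237, 0.0264, 0.1619]), array([-1.7995e+02,  8.0000e-02,  1.9000e+01]), array([-8.63,  0.45, -1.38]), array([0.235, 2.293, 0.008]))
t17.075 k-194.0 W1.40 d87.08  dx -2.4
t17.200 k-203.9 W1.37 d90.61  dx -5.9
t17.325 k-213.7 W1.35 d93.94  dx -9.2
t17.450 k-223.3 W1.33 d96.95  dx -12.2
t17.575 k-232.7 W1.31 d99.54  dx -14.8
t17.700 k-242.0 W1.29 d101.64  dx -16.9
```

```bash
python3 - <<'E'
from plan import *
plan(16.95,-185.5,1.39,16.95,524.0,[.2,.5,.6,.7,.7,.7],F0=4.3)
E
```

```text
t17.075 k-195.4 W1.38 d87.59  dx -3.4
t17.200 k-205.3 W1.36 d91.08  dx -6.6
t17.325 k-215.0 W1.34 d94.35  dx -9.8
t17.450 k-224.5 W1.32 d97.30  dx -12.6
t17.575 k-233.9 W1.30 d99.83  dx -15.1
t17.700 k-243.1 W1.28 d101.85  dx -17.2
```

Emit:
apply_moves(
  fingers=[20,20,20],
  translation=[
    [-3.4,0,0],
    [-6.6,0,0],
    [-9.8,0,0],
  ],
  spin=[0,0,0],
)

```text
time: 17.32
eef_pos: [0.5141, 0.0263, 0.1622]
tcp_rot: [-180.0, -0.0, 19.0]
force: [-3.4, 0.5, -4.9]
gripper_width: 0.0273
grasp_force: 98.6
```

```bash
python3 - <<'E'
from plan import *
print(st())
plan(16.95,-185.5,1.39,sensors.get_obs()['time'],514.2,[.7]*6,F0=4.3)
E
```

```text
(17.325, array([0.5141, 0.0263, 0.1622]), array([-1.7999e+02, -1.0000e-02,  1.9000e+01]), array([-3.44,  0.52, -4.94]), array([0.205, 0.895, 0.06 ]))
t17.450 k-223.4 W1.26 d96.99  dx -2.5
t17.575 k-232.4 W1.24 d99.46  dx -5.0
t17.700 k-241.2 W1.22 d101.48  dx -7.0
t17.825 k-249.9 W1.21 d103.01  dx -8.5
t17.950 k-258.6 W1.20 d104.01  dx -9.5
t18.075 k-267.2 W1.20 d104.47  dx -10.0
```

Emit:
apply_moves(
  fingers=[20,20,20],
  translation=[
    [-2.6,0,0],
    [-5.1,0,0],
    [-7.1,0,0],
  ],
  spin=[0,0,0],
)

```text
time: 17.7
eef_pos: [0.5069, 0.026, 0.1623]
tcp_rot: [-180.0, 0.0, 19.0]
force: [-4.2, 0.8, -5.2]
gripper_width: 0.027
grasp_force: 98.5
```

```bash
python3 - <<'E'
from plan import *
print(st())
plan(16.95,-185.5,1.39,sensors.get_obs()['time'],507.1,[.7]*6,F0=4.0)
E
```

```text
(17.7, array([0.5069, 0.026 , 0.1623]), array([-1.7999e+02,  1.0000e-02,  1.8990e+01]), array([-4.24,  0.76, -5.24]), array([0.112, 1.213, 0.041]))
t17.825 k-249.7 W1.19 d102.98  dx -1.4
t17.950 k-258.2 W1.18 d103.98  dx -2.4
t18.075 k-266.7 W1.18 d104.46  dx -2.9
t18.200 k-275.1 W1.18 d104.40  dx -2.8
t18.325 k-283.6 W1.18 d103.81  dx -2.2
t18.450 k-292.0 W1.19 d102.71  dx -1.1
```

Emit:
apply_moves(
  fingers=[20,20,20],
  translation=[
    [-1.4,0,0],
    [-2.4,0,0],
    [-2.9,0,0],
  ],
  spin=[0,0,0],
)

```text
time: 18.08
eef_pos: [0.5039, 0.0259, 0.1623]
tcp_rot: [-180.0, 0.0, 19.0]
force: [-5.9, 0.0, -3.9]
gripper_width: 0.0272
grasp_force: 98.5
```

```bash
python3 - <<'E'
from plan import *
print(st())
t,d=snap();k=kb(d,-267);print(t,k);print(st())
plan(t,k[0],1.20,sensors.get_obs()['time'],504.2,[.8,.8,.8,.8,.8,.6,.4,.2],F0=4.5)
E
```

```text
(18.075, array([0.5039, 0.0259, 0.1623]), array([-1.7999e+02,  3.0000e-02,  1.8980e+01]), array([-5.91,  0.  , -3.93]), array([ 0.   ,  1.493, -0.018]))
18.075 (np.float64(-264.3424378564674), np.float64(0.14651285620340204), [370, 216, 8, 15, 95])
(18.125, array([0.5038, 0.0258, 0.1622]), array([-1.7999e+02,  4.0000e-02,  1.8980e+01]), array([-6.35,  0.75, -3.81]), array([0.028, 1.69 , 0.063]))
t18.250 k-276.3 W1.20 d104.35  dx 0.3
t18.375 k-284.9 W1.20 d103.67  dx 0.9
t18.500 k-293.6 W1.21 d102.45  dx 2.1
t18.625 k-302.3 W1.22 d100.74  dx 3.9
t18.750 k-311.1 W1.24 d98.55  dx 6.0
t18.875 k-320.0 W1.25 d95.96  dx 8.4
t19.000 k-329.0 W1.26 d93.05  dx 11.2
t19.125 k-338.0 W1.27 d89.91  dx 14.1
```

```bash
python3 - <<'E'
from plan import *
plan(18.075,-265.3,1.19,18.125,504.2,[.5,.6,.7,.7,.7,.7,.6,.6],F0=5.5)
E
```

```text
t18.250 k-277.2 W1.19 d104.30  dx -0.0
t18.375 k-285.7 W1.19 d103.58  dx 0.8
t18.500 k-294.3 W1.20 d102.33  dx 2.2
t18.625 k-302.9 W1.21 d100.60  dx 3.9
t18.750 k-311.6 W1.22 d98.41  dx 6.1
t18.875 k-320.4 W1.24 d95.84  dx 8.7
t19.000 k-329.3 W1.26 d92.94  dx 11.5
t19.125 k-338.4 W1.27 d89.80  dx 14.6
```

Emit:
apply_moves(
  fingers=[20,20,20,20],
  translation=[
    [0,0,0],
    [0.8,0,0],
    [2.1,0,0],
    [3.9,0,0],
  ],
  spin=[0,0,0,0],
)

```text
time: 18.62
eef_pos: [0.5072, 0.0254, 0.1621]
tcp_rot: [-180.0, 0.1, 19.0]
force: [-9.6, -0.8, -2.3]
gripper_width: 0.027
grasp_force: 98.5
```

```bash
python3 - <<'E'
from plan import *
s=st();print(s,np.hypot(*s[4][:2])/.26)
plan(18.075,-265.3,1.19,s[0],508.1,[.7,.7,.6,.6,.3,0],F0=4.5)
E
```

```text
(18.625, array([0.5072, 0.0254, 0.1621]), array([-1.7998e+02,  1.3000e-01,  1.8960e+01]), array([-9.6 , -0.83, -2.28]), array([-0.263,  2.367, -0.041])) 9.159870351269772
t18.750 k-311.9 W1.24 d98.32  dx 2.3
t18.875 k-320.9 W1.26 d95.68  dx 4.9
t19.000 k-330.0 W1.28 d92.71  dx 7.8
t19.125 k-339.2 W1.29 d89.51  dx 11.0
t19.250 k-348.5 W1.30 d86.24  dx 14.0
t19.375 k-357.8 W1.30 d84.56  dx 15.3
```

```bash
python3 - <<'E'
from plan import *
t,d=snap();k=kb(d,-300);print(t,k,ang(d)[0]);s=st();print(s,np.hypot(*s[4][:2])/.26)
for f in ['15.650','18.075','15.100']: print(f,ang(dict(d,img=cv2.imread('pics/f_%s.png'%f)))[0])
k=k[0]
plan(t,k,1.15,s[0],508.1,[.7,.7,.6,.6,.6,0],F0=6)
E
```

```text
18.625 (np.float64(-299.16814491098535), np.float64(0.147830120026937), [360, 240, 8, 15, 92]) 59.8474491513642
(18.675, array([0.5075, 0.0254, 0.1621]), array([-1.7999e+02,  1.0000e-01,  1.8960e+01]), array([-4.69, -0.75, -4.69]), array([-0.188,  1.227, -0.009])) 4.774304063414984
15.650 -89.33475562803812
18.075 -82.27004434709208
15.100 -47.902486713777165
t18.800 k-310.9 W1.18 d98.61  dx 2.0
t18.925 k-319.3 W1.19 d96.16  dx 4.4
t19.050 k-327.9 W1.21 d93.40  dx 7.1
t19.175 k-336.7 W1.23 d90.40  dx 10.1
t19.300 k-345.5 W1.24 d87.26  dx 13.2
t19.425 k-354.4 W1.24 d84.90  dx 15.0
```

```bash
sed -i 's/w=plane(d,\[ce\[i\]\],.0855)\[0\]\[:2\]-AX/w=plane(d,[ce[i]],.0855)[0][:2]-AX-[.0025,.0013]/' h.py; cat >> plan.py <<'E'
def F(s): return np.hypot(*s[4][:2])/.26
E
python3 - <<'E'
from plan import *
s=st()
plan(18.675,-302,1.14,s[0],508.1,[.75,.75,.75,.75,.6,.3,0],c=.01)
E
```

```text
t18.800 k-310.2 W1.15 d98.78  dx 1.9
t18.925 k-318.5 W1.16 d96.42  dx 4.2
t19.050 k-326.9 W1.18 d93.75  dx 6.9
t19.175 k-335.4 W1.20 d90.85  dx 9.8
t19.300 k-344.0 W1.21 d87.79  dx 12.7
t19.425 k-352.7 W1.21 d85.19  dx 15.0
t19.550 k-361.4 W1.21 d84.52  dx 15.4
```

Emit:
apply_moves(
  fingers=[20,20,20],
  translation=[
    [1.8,0,0],
    [4.2,0,0],
    [6.9,0,0],
  ],
  spin=[0,0,0],
)

```text
time: 19.05
eef_pos: [0.5149, 0.0254, 0.1622]
tcp_rot: [180.0, 0.0, 19.0]
force: [-5.4, -1.1, -5.3]
gripper_width: 0.027
grasp_force: 98.4
```

```bash
python3 - <<'E'
from plan import *
s=st();print(s,F(s))
plan(18.675,-302,1.14,s[0],515.0,[.75,.6,.4,0.1,.3,.6,.7],F0=4.3,c=.01)
E
```

```text
(19.05, array([0.5149, 0.0254, 0.1622]), array([1.7998e+02, 4.0000e-02, 1.8960e+01]), array([-5.35, -1.12, -5.29]), array([-0.282,  1.286,  0.026])) 5.06367735962382
t19.175 k-335.9 W1.23 d90.67  dx 3.1
t19.300 k-344.7 W1.24 d87.54  dx 6.1
t19.425 k-353.6 W1.24 d85.03  dx 8.4
t19.550 k-362.5 W1.24 d84.58  dx 8.5
t19.675 k-371.3 W1.23 d86.18  dx 7.1
t19.800 k-380.0 W1.20 d89.24  dx 4.4
t19.925 k-388.5 W1.17 d92.21  dx 1.5
```

Emit:
apply_moves(
  fingers=[20,20,20],
  translation=[
    [2.9,0,0],
    [5.8,0,0],
    [8,0,0],
  ],
  spin=[0,0,0],
)

```text
time: 19.42
eef_pos: [0.5234, 0.026, 0.1623]
tcp_rot: [180.0, -0.0, 19.0]
force: [-5.6, -0.7, -3.4]
gripper_width: 0.0271
grasp_force: 98.3
```

```bash
python3 - <<'E'
from plan import *
s=st();print(s,F(s))
plan(19.05,-326.2,1.19,s[0],523.0,[0.2,.3,.6,.7,.7,.7],F0=4.3,c=.01)
E
```

```text
(19.425, array([0.5234, 0.026 , 0.1623]), array([ 1.7999e+02, -2.0000e-02,  1.9000e+01]), array([-5.6 , -0.67, -3.37]), array([-0.069,  1.481,  0.027])) 5.702332648411184
t19.550 k-361.8 W1.27 d84.54  dx 0.7
t19.675 k-370.9 W1.26 d86.04  dx -0.7
t19.800 k-379.8 W1.23 d89.15  dx -3.5
t19.925 k-388.5 W1.20 d92.20  dx -6.5
t20.050 k-397.0 W1.18 d95.02  dx -9.3
t20.175 k-405.4 W1.15 d97.55  dx -11.9
```

Emit:
apply_moves(
  fingers=[20,20,20],
  translation=[
    [0.5,0,0],
    [-0.8,0,0],
    [-3.6,0,0],
  ],
  spin=[0,0,0],
)

```text
time: 19.8
eef_pos: [0.5186, 0.0271, 0.1623]
tcp_rot: [-179.9, 0.1, 19.0]
force: [-9.3, 2.7, -0.7]
gripper_width: 0.0273
grasp_force: 99.1
```

```bash
python3 - <<'E'
from plan import *
s=st();print(s,F(s))
plan(19.05,-326.2,1.19,s[0],519.4,[0.6,.7,.7,.7,.7,.7],F0=4.3,c=.01)
E
```

```text
(19.8, array([0.5186, 0.0271, 0.1623]), array([-1.7989e+02,  8.0000e-02,  1.9040e+01]), array([-9.28,  2.69, -0.71]), array([0.469, 2.246, 0.019])) 8.824787742389322
t19.925 k-388.3 W1.18 d92.13  dx -2.9
t20.050 k-396.7 W1.16 d94.92  dx -5.6
t20.175 k-404.9 W1.13 d97.42  dx -8.1
t20.300 k-412.9 W1.11 d99.59  dx -10.3
t20.425 k-420.8 W1.09 d101.38  dx -12.1
t20.550 k-428.5 W1.07 d102.78  dx -13.5
```

```bash
sed -i 's/I=.30,dt/I=.25,dt/;s/F0=0,I=.3,/F0=0,I=.25,/;s/3.9\*max(0,deltas\[row(s)\])/max(0,1.2+3.9*deltas[row(s)])/' plan.py; python3 - <<'E'
from plan import *
plan(19.8,-383,1.21,19.8,519.4,[0.45,.5,.5,.55,.55,.6,.6,.6],c=.008)
E
```

```text
t19.925 k-391.5 W1.17 d93.22  dx -4.2
t20.050 k-399.8 W1.14 d95.90  dx -6.8
t20.175 k-407.9 W1.11 d98.26  dx -9.2
t20.300 k-415.7 W1.08 d100.26  dx -11.1
t20.425 k-423.3 W1.05 d101.88  dx -12.7
t20.550 k-430.7 W1.03 d103.12  dx -13.9
t20.675 k-438.0 W1.01 d103.96  dx -14.8
t20.800 k-445.1 W1.00 d104.41  dx -15.2
```

Emit:
apply_moves(
  fingers=[20,20],
  translation=[
    [-4.2,0,0],
    [-6.8,0,0],
  ],
  spin=[0,0],
)

```text
time: 20.05
eef_pos: [0.5127, 0.0264, 0.1624]
tcp_rot: [-180.0, -0.0, 19.0]
force: [-3.5, 1.2, -5.2]
gripper_width: 0.027
grasp_force: 98.5
```

```bash
python3 - <<'E'
from plan import *
s=st();print(s,F(s))
plan(19.8,-383,1.21,s[0],512.6,[0.5,.55,.55,.6,.6,.6],c=.008,F0=3.5)
E
```

```text
(20.05, array([0.5127, 0.0264, 0.1624]), array([-1.7998e+02, -4.0000e-02,  1.9020e+01]), array([-3.49,  1.18, -5.15]), array([ 0.249,  0.893, -0.003])) 3.5656356230621356
t20.175 k-407.7 W1.10 d98.22  dx -2.3
t20.300 k-415.5 W1.07 d100.21  dx -4.3
t20.425 k-423.0 W1.04 d101.83  dx -5.9
t20.550 k-430.4 W1.02 d103.07  dx -7.1
t20.675 k-437.6 W1.00 d103.92  dx -7.9
t20.800 k-444.7 W0.99 d104.39  dx -8.4
```

Emit:
apply_moves(
  fingers=[20,20,20],
  translation=[
    [-2.4,0,0],
    [-4.4,0,0],
    [-6,0,0],
  ],
  spin=[0,0,0],
)

```text
time: 20.42
eef_pos: [0.5068, 0.026, 0.1624]
tcp_rot: [180.0, -0.0, 19.0]
force: [-2.0, 0.2, -3.7]
gripper_width: 0.0267
grasp_force: 98.5
```

```bash
python3 - <<'E'
from plan import *
s=st();print(s,F(s))
plan(19.8,-383,1.21,s[0],506.6,[0.6,.6,.6,.7,.8,.9],c=.008,F0=3.5)
E
```

```text
(20.425, array([0.5068, 0.026 , 0.1624]), array([ 1.7999e+02, -3.0000e-02,  1.8990e+01]), array([-1.99,  0.2 , -3.75]), array([0.103, 0.656, 0.002])) 2.553988063712475
t20.550 k-430.3 W1.01 d103.06  dx -1.1
t20.675 k-437.4 W0.99 d103.91  dx -1.9
t20.800 k-444.5 W0.98 d104.39  dx -2.4
t20.925 k-451.5 W0.97 d104.49  dx -2.4
t21.050 k-458.5 W0.97 d104.23  dx -2.0
t21.175 k-465.4 W0.98 d103.61  dx -1.3
```

Emit:
apply_moves(
  fingers=[20,20,20],
  translation=[
    [-0.7,0,0],
    [-1.5,0,0],
    [-2.1,0,0],
  ],
  spin=[0,0,0],
)

```text
time: 20.8
eef_pos: [0.5041, 0.026, 0.1623]
tcp_rot: [-180.0, 0.1, 19.0]
force: [-5.8, -0.4, -0.9]
gripper_width: 0.0272
grasp_force: 98.6
```

```bash
python3 - <<'E'
from plan import *
s=st();print(s,F(s))
t,d=snap();k=kb(d,-444);print(t,k)
s=st();print(s,F(s))
plan(t,(k[0]-443.5)/2,1.0,s[0],504.5,[0.6,.7,.8,.9,.9,.9],c=.008,F0=4)
E
```

```text
(20.8, array([0.5041, 0.026 , 0.1623]), array([-1.7997e+02,  5.0000e-02,  1.8990e+01]), array([-5.82, -0.37, -0.87]), array([0.113, 1.428, 0.007])) 5.509476773662507
20.8 (np.float64(-439.5920350978612), np.float64(0.14507778399292676), [264, 213, 8, 13, 84])
(20.85, array([0.504 , 0.0259, 0.1623]), array([-1.7997e+02,  6.0000e-02,  1.8990e+01]), array([-6.79, -0.28, -1.54]), array([ 0.014,  1.788, -0.039])) 6.877133880782108
t20.975 k-451.5 W0.99 d104.49  dx -0.4
t21.100 k-458.6 W0.99 d104.22  dx -0.0
t21.225 k-465.6 W0.99 d103.59  dx 0.7
t21.350 k-472.8 W1.00 d102.59  dx 1.8
t21.475 k-480.0 W1.02 d101.22  dx 3.2
t21.600 k-487.4 W1.05 d99.50  dx 4.9
```

```bash
python3 - <<'E'
from plan import *
plan(20.8,-440,.9,20.85,504.5,[0.3,.4,.6,.7,.8,.9,1,1],c=.005,F0=5.5)
E
```

```text
t20.975 k-448.9 W0.89 d104.50  dx -0.7
t21.100 k-455.3 W0.88 d104.39  dx -0.5
t21.225 k-461.6 W0.89 d103.99  dx 0.1
t21.350 k-468.0 W0.89 d103.29  dx 0.9
t21.475 k-474.5 W0.91 d102.30  dx 2.0
t21.600 k-481.0 W0.93 d101.00  dx 3.4
t21.725 k-487.8 W0.96 d99.41  dx 5.1
t21.850 k-494.8 W1.00 d97.50  dx 7.0
```

Emit:
apply_moves(
  fingers=[20,20,20],
  translation=[
    [-0.6,0,0],
    [-0.4,0,0],
    [0.1,0,0],
  ],
  spin=[0,0,0],
)

```text
time: 21.22
eef_pos: [0.5043, 0.0259, 0.1622]
tcp_rot: [-180.0, 0.1, 19.0]
force: [-5.8, 0.4, -1.6]
gripper_width: 0.0268
grasp_force: 98.6
```

```bash
python3 - <<'E'
from plan import *
s=st();print(s,F(s))
plan(20.8,-440,.9,s[0],504.6,[.7,.8,.9,1,1],c=.005,F0=5)
E
```

```text
(21.225, array([0.5043, 0.0259, 0.1622]), array([-1.7998e+02,  5.0000e-02,  1.8980e+01]), array([-5.77,  0.38, -1.62]), array([-0.081,  1.498,  0.013])) 5.76995508273719
t21.350 k-468.0 W0.90 d103.30  dx 0.8
t21.475 k-474.5 W0.91 d102.30  dx 1.9
t21.600 k-481.1 W0.93 d101.00  dx 3.3
t21.725 k-487.8 W0.96 d99.40  dx 5.0
t21.850 k-494.9 W1.00 d97.49  dx 6.9
```

Emit:
apply_moves(
  fingers=[20,20,20],
  translation=[
    [0.7,0,0],
    [1.8,0,0],
    [3.3,0,0],
  ],
  spin=[0,0,0],
)

```text
time: 21.6
eef_pos: [0.5073, 0.0256, 0.1621]
tcp_rot: [-180.0, 0.1, 19.0]
force: [-7.6, -0.7, -0.4]
gripper_width: 0.027
grasp_force: 98.6
```

```bash
python3 - <<'E'
from plan import *
s=st();print(s,F(s))
plan(20.8,-440,.9,s[0],507.9,[1,1,1,.9,.8],c=.005,F0=5)
E
```

```text
(21.6, array([0.5073, 0.0256, 0.1621]), array([-1.7999e+02,  9.0000e-02,  1.8970e+01]), array([-7.62, -0.66, -0.36]), array([-0.202,  1.757,  0.037])) 6.802206612041375
t21.725 k-488.0 W0.97 d99.36  dx 1.7
t21.850 k-495.1 W1.01 d97.43  dx 3.7
t21.975 k-502.4 W1.05 d95.20  dx 5.9
t22.100 k-510.0 W1.09 d92.69  dx 8.3
t22.225 k-518.0 W1.12 d89.95  dx 11.0
```

```bash
python3 - <<'E'
from plan import *
t,d=snap();k=kb(d,-480);print(t,k)
s=st();print(s,F(s))
for W in (.85,.92): print(W);plan(t,(k[0]*2-479)/3,W,s[0],507.9,[.8,.9,.9,.9,.8],c=.005,F0=6)
E
```

```text
21.6 (np.float64(-479.97822748366264), np.float64(0.144956823653327), [281, 190, 7, 13, 75])
(21.65, array([0.5077, 0.0256, 0.1621]), array([1.800e+02, 6.000e-02, 1.897e+01]), array([-2.25,  0.01, -5.1 ]), array([-0.081,  0.715,  0.022])) 2.7675903260811108
0.85
t21.775 k-488.4 W0.89 d99.26  dx 1.6
t21.900 k-494.9 W0.92 d97.49  dx 3.5
t22.025 k-501.6 W0.96 d95.46  dx 5.5
t22.150 k-508.6 W1.00 d93.19  dx 7.8
t22.275 k-515.8 W1.03 d90.69  dx 10.2
0.92
t21.775 k-489.1 W0.96 d99.08  dx 1.8
t21.900 k-496.1 W0.99 d97.14  dx 3.9
t22.025 k-503.3 W1.03 d94.92  dx 6.1
t22.150 k-510.8 W1.07 d92.43  dx 8.6
t22.275 k-518.6 W1.11 d89.73  dx 11.2
```

Emit:
apply_moves(
  fingers=[20,20,20],
  translation=[
    [1.9,0,0],
    [3.9,0,0],
    [6.1,0,0],
  ],
  spin=[0,0,0],
)

```text
time: 22.02
eef_pos: [0.5138, 0.0257, 0.1621]
tcp_rot: [180.0, 0.1, 19.0]
force: [-5.1, -1.0, -3.7]
gripper_width: 0.0273
grasp_force: 98.4
```

```bash
python3 - <<'E'
from plan import *
s=st();print(s,F(s))
plan(21.65,-483,.95,s[0],514,[.9,.8,.6,.3,.1,.2,.4],c=.005,F0=4.5)
E
```

```text
(22.025, array([0.5138, 0.0257, 0.1621]), array([1.7999e+02, 5.0000e-02, 1.8980e+01]), array([-5.15, -1.04, -3.7 ]), array([-0.26 ,  1.304,  0.023])) 5.114106260162834
t22.150 k-512.0 W1.08 d92.03  dx 2.9
t22.275 k-519.9 W1.12 d89.26  dx 5.5
t22.400 k-528.1 W1.15 d86.37  dx 8.2
t22.525 k-536.4 W1.16 d84.67  dx 9.6
t22.650 k-544.7 W1.16 d84.78  dx 9.3
t22.775 k-552.9 W1.14 d86.70  dx 7.5
t22.900 k-561.0 W1.11 d89.57  dx 4.8
```

Emit:
apply_moves(
  fingers=[20,20],
  translation=[
    [2.8,0,0],
    [5.5,0,0],
  ],
  spin=[0,0],
)

```text
time: 22.28
eef_pos: [0.5192, 0.0255, 0.1621]
tcp_rot: [180.0, 0.1, 19.0]
force: [-6.2, -1.2, -3.4]
gripper_width: 0.0273
grasp_force: 98.5
```

```bash
python3 - <<'E'
from plan import *
s=st();print(s,F(s))
plan(21.65,-483,.95,s[0],519.5,[.6,.2,.1,.1,.2,.4],c=.005,F0=4.5)
print()
plan(21.65,-485.5,.95,s[0],519.5,[.6,.2,.1,.1,.2,.4],c=.005,F0=4.5)
E
```

```text
(22.275, array([0.5192, 0.0255, 0.1621]), array([1.7999e+02, 7.0000e-02, 1.8970e+01]), array([-6.18, -1.23, -3.38]), array([-0.331,  1.378, -0.026])) 5.450754521354911
t22.400 k-528.0 W1.15 d86.38  dx 2.7
t22.525 k-536.3 W1.16 d84.67  dx 4.0
t22.650 k-544.6 W1.16 d84.78  dx 3.8
t22.775 k-552.9 W1.14 d86.68  dx 1.9
t22.900 k-561.0 W1.12 d89.56  dx -0.9
t23.025 k-568.8 W1.08 d92.31  dx -3.4

t22.400 k-530.7 W1.16 d85.63  dx 3.5
t22.525 k-539.0 W1.16 d84.51  dx 4.2
t22.650 k-547.3 W1.15 d85.19  dx 3.4
t22.775 k-555.5 W1.13 d87.61  dx 1.0
t22.900 k-563.5 W1.11 d90.47  dx -1.8
t23.025 k-571.4 W1.08 d93.16  dx -4.3
```

Emit:
apply_moves(
  fingers=[20,20],
  translation=[
    [2.6,0,0],
    [3.7,0,0],
  ],
  spin=[0,0],
)

```text
time: 22.52
eef_pos: [0.5235, 0.026, 0.1622]
tcp_rot: [180.0, -0.0, 19.0]
force: [-3.3, -0.0, -5.4]
gripper_width: 0.0268
grasp_force: 98.5
```

```bash
python3 - <<'E'
from plan import *
s=st();print(s,F(s))
E
```

```text
(22.525, array([0.5235, 0.026 , 0.1622]), array([179.99,  -0.  ,  18.99]), array([-3.3 , -0.01, -5.43]), array([-0.009,  1.034, -0.016])) 3.977073721295016
```

Emit:
apply_moves(
  fingers=[20,20],
  translation=[
    [-0.7,0,0],
    [-3.1,0,0],
  ],
  spin=[0,0],
)

```text
time: 22.78
eef_pos: [0.5209, 0.0262, 0.1627]
tcp_rot: [180.0, -0.1, 19.0]
force: [-1.3, 0.3, -3.8]
gripper_width: 0.0272
grasp_force: 98.6
```

```bash
python3 - <<'E'
from plan import *
s=st();print(s,F(s))
plan(21.65,-485.5,.95,s[0],520.1,[.2,.4,.5,.5,.5,.5],c=.005,F0=4.5)
E
```

```text
(22.775, array([0.5209, 0.0262, 0.1627]), array([ 1.7997e+02, -1.1000e-01,  1.9000e+01]), array([-1.34,  0.28, -3.8 ]), array([ 0.085,  0.311, -0.028])) 1.2400252908281715
t22.900 k-563.7 W1.09 d90.52  dx -2.4
t23.025 k-571.4 W1.06 d93.18  dx -4.9
t23.150 k-578.9 W1.03 d95.61  dx -7.2
t23.275 k-586.2 W1.00 d97.78  dx -9.4
t23.400 k-593.2 W0.97 d99.66  dx -11.3
t23.525 k-600.1 W0.94 d101.24  dx -12.8
```

Emit:
apply_moves(
  fingers=[20,20,20],
  translation=[
    [-2.1,0,0],
    [-4.7,0,0],
    [-7.1,0,0],
  ],
  spin=[0,0,0],
)

```text
time: 23.15
eef_pos: [0.5129, 0.0262, 0.1625]
tcp_rot: [-180.0, -0.0, 19.0]
force: [-3.0, 0.2, 0.2]
gripper_width: 0.0271
grasp_force: 98.6
```

```bash
python3 - <<'E'
from plan import *
s=st();print(s,F(s))
plan(22.775,-555,1.13,s[0],513.0,[.5,.5,.5,.5,.5,.5],c=.005,F0=3.5)
E
```

```text
(23.15, array([0.5129, 0.0262, 0.1625]), array([-1.7997e+02, -2.0000e-02,  1.9000e+01]), array([-2.96,  0.19,  0.19]), array([0.135, 0.831, 0.031])) 3.2380549717384355
t23.275 k-585.1 W0.98 d97.49  dx -2.0
t23.400 k-592.1 W0.95 d99.37  dx -3.9
t23.525 k-598.8 W0.93 d100.97  dx -5.5
t23.650 k-605.3 W0.90 d102.26  dx -6.8
t23.775 k-611.7 W0.89 d103.26  dx -7.8
t23.900 k-618.0 W0.87 d103.96  dx -8.5
```

Emit:
apply_moves(
  fingers=[20,20,20,20],
  translation=[
    [-2,0,0],
    [-3.9,0,0],
    [-5.4,0,0],
    [-6.7,0,0],
  ],
  spin=[0,0,0,0],
)

```text
time: 23.65
eef_pos: [0.5058, 0.026, 0.1621]
tcp_rot: [-180.0, 0.1, 19.0]
force: [-4.6, 0.7, 0.3]
gripper_width: 0.0269
grasp_force: 98.7
```

```bash
python3 - <<'E'
from plan import *
s=st();print(s,F(s))
plan(22.775,-555,1.13,s[0],506.3,[.5,.4,.4,.4,.4,.4,.5,.6],c=.005,F0=3.5)
E
```

```text
(23.65, array([0.5058, 0.026 , 0.1621]), array([-1.7997e+02,  5.0000e-02,  1.8990e+01]), array([-4.59,  0.67,  0.32]), array([0.135, 1.204, 0.052])) 4.65978800594566
t23.775 k-611.5 W0.88 d103.23  dx -1.0
t23.900 k-617.7 W0.86 d103.94  dx -1.8
t24.025 k-623.9 W0.85 d104.36  dx -2.3
t24.150 k-629.9 W0.85 d104.50  dx -2.4
t24.275 k-636.0 W0.84 d104.37  dx -2.3
t24.400 k-642.0 W0.84 d103.96  dx -1.9
t24.525 k-648.1 W0.85 d103.28  dx -1.1
t24.650 k-654.2 W0.86 d102.34  dx -0.0
```

Emit:
apply_moves(
  fingers=[20,20,20,20],
  translation=[
    [-1.2,0,0],
    [-2,0,0],
    [-2.4,0,0],
    [-2.5,0,0],
  ],
  spin=[0,0,0,0],
)

```text
time: 24.15
eef_pos: [0.5037, 0.0259, 0.1621]
tcp_rot: [-180.0, 0.0, 19.0]
force: [-3.8, 0.8, -3.8]
gripper_width: 0.0271
grasp_force: 98.7
```

```bash
python3 - <<'E'
from plan import *
s=st();print(s,F(s))
t,d=snap();k=kb(d,-630);print(t,k)
s=st();print(s,F(s))
plan(t,k[0],.87,s[0],503.8,[.5,.6,.7,.8,.9,.9,.9,.9],c=.005,F0=4.5)
E
```

```text
(24.15, array([0.5037, 0.0259, 0.1621]), array([-1.800e+02,  3.000e-02,  1.899e+01]), array([-3.84,  0.76, -3.75]), array([-0.003,  1.062, -0.058])) 4.084631681844932
24.15 (np.float64(-630.3663200586444), np.float64(0.14562663905771828), [370, 221, 8, 15, 92])
(24.2, array([0.5037, 0.026 , 0.1621]), array([-1.800e+02,  2.000e-02,  1.899e+01]), array([-4.16, -0.36, -2.6 ]), array([-0.005,  1.059, -0.011])) 4.073122321240424
t24.325 k-639.1 W0.87 d104.19  dx 0.5
t24.450 k-645.3 W0.87 d103.62  dx 1.2
t24.575 k-651.6 W0.88 d102.77  dx 2.1
t24.700 k-658.0 W0.90 d101.64  dx 3.4
t24.825 k-664.5 W0.93 d100.21  dx 4.9
t24.950 k-671.3 W0.96 d98.49  dx 6.6
t25.075 k-678.3 W0.99 d96.49  dx 8.6
t25.200 k-685.5 W1.03 d94.21  dx 10.9
```

Emit:
apply_moves(
  fingers=[20,20,20,20],
  translation=[
    [0.4,0,0],
    [1,0,0],
    [1.9,0,0],
    [3.1,0,0],
  ],
  spin=[0,0,0,0],
)

```text
time: 24.7
eef_pos: [0.5067, 0.0258, 0.162]
tcp_rot: [-180.0, 0.1, 19.0]
force: [-5.0, 0.1, -3.9]
gripper_width: 0.0267
grasp_force: 98.7
```

```bash
python3 - <<'E'
from plan import *
s=st();print(s,F(s))
plan(24.15,-630.3,.86,s[0],506.9,[.8,.8,.8,.8,.7,.6],c=.005,F0=4.8)
E
```

```text
(24.7, array([0.5067, 0.0258, 0.162 ]), array([-1.800e+02,  5.000e-02,  1.899e+01]), array([-4.99,  0.05, -3.89]), array([-0.22 ,  1.356, -0.007])) 5.28357956481697
t24.825 k-664.3 W0.92 d100.27  dx 1.6
t24.950 k-671.0 W0.95 d98.56  dx 3.3
t25.075 k-677.9 W0.98 d96.58  dx 5.3
t25.200 k-685.1 W1.02 d94.34  dx 7.6
t25.325 k-692.5 W1.05 d91.85  dx 9.9
t25.450 k-700.1 W1.08 d89.18  dx 12.5
```

F is 5.3 N, as planned. Continuing.

Emit:
apply_moves(
  fingers=[20,20,20,20],
  translation=[
    [1.6,0,0],
    [3.3,0,0],
    [5.3,0,0],
    [7.5,0,0],
  ],
  spin=[0,0,0,0],
)

```text
time: 25.2
eef_pos: [0.5141, 0.0256, 0.1619]
tcp_rot: [180.0, 0.1, 19.0]
force: [-4.8, -1.5, -4.3]
gripper_width: 0.0271
grasp_force: 98.7
```

```bash
python3 - <<'E'
from plan import *
s=st();print(s,F(s))
plan(24.15,-630.3,.86,s[0],514.4,[.8,.7,.6,.3,.1,.1],c=.005,F0=4.8)
E
```

```text
(25.2, array([0.5141, 0.0256, 0.1619]), array([1.7999e+02, 7.0000e-02, 1.8970e+01]), array([-4.8 , -1.51, -4.3 ]), array([-0.33 ,  1.279,  0.014])) 5.08033247991791
t25.325 k-692.8 W1.07 d91.74  dx 2.7
t25.450 k-700.6 W1.10 d89.01  dx 5.3
t25.575 k-708.6 W1.13 d86.20  dx 8.0
t25.700 k-716.8 W1.14 d84.63  dx 9.3
t25.825 k-725.0 W1.14 d84.82  dx 8.9
t25.950 k-733.1 W1.12 d86.74  dx 7.0
```

Emit:
apply_moves(
  fingers=[20,20,20],
  translation=[
    [2.6,0,0],
    [5.2,0,0],
    [7.8,0,0],
  ],
  spin=[0,0,0],
)

```text
time: 25.58
eef_pos: [0.5222, 0.0257, 0.162]
tcp_rot: [180.0, 0.0, 19.0]
force: [-3.7, -1.2, -3.8]
gripper_width: 0.0271
grasp_force: 98.7
```

```bash
python3 - <<'E'
from plan import *
s=st();print(s,F(s))
plan(24.15,-630.3,.86,s[0],522.2,[.2,.1,.1,.2,.3,.4],c=.005,F0=4.8)
E
```

```text
(25.575, array([0.5222, 0.0257, 0.162 ]), array([1.7999e+02, 4.0000e-02, 1.8980e+01]), array([-3.67, -1.16, -3.8 ]), array([-0.242,  1.257, -0.053])) 4.923396924696048
t25.700 k-717.2 W1.17 d84.60  dx 1.4
t25.825 k-725.5 W1.16 d84.89  dx 1.0
t25.950 k-733.8 W1.14 d87.00  dx -1.1
t26.075 k-741.9 W1.12 d89.89  dx -3.9
t26.200 k-749.8 W1.09 d92.64  dx -6.5
t26.325 k-757.5 W1.06 d95.17  dx -9.0
```

Emit:
apply_moves(
  fingers=[20,20],
  translation=[
    [1.3,0,0],
    [0.9,0,0],
  ],
  spin=[0,0],
)

```text
time: 25.82
eef_pos: [0.5233, 0.0263, 0.1622]
tcp_rot: [-180.0, -0.0, 19.0]
force: [-4.3, 0.2, -5.6]
gripper_width: 0.0268
grasp_force: 98.4
```

```bash
python3 - <<'E'
from plan import *
s=st();print(s,F(s))
plan(24.15,-630.3,.86,s[0],523.1,[.2,.3,.4,.4,.4],c=.005,F0=4.7)
E
```

```text
(25.825, array([0.5233, 0.0263, 0.1622]), array([-1.800e+02, -1.000e-02,  1.901e+01]), array([-4.32,  0.17, -5.62]), array([0.123, 1.207, 0.027])) 4.666350017434087
t25.950 k-733.6 W1.15 d86.95  dx -1.9
t26.075 k-741.8 W1.12 d89.84  dx -4.6
t26.200 k-749.6 W1.09 d92.58  dx -7.3
t26.325 k-757.3 W1.06 d95.11  dx -9.8
t26.450 k-764.8 W1.03 d97.38  dx -12.1
```

Emit:
apply_moves(
  fingers=[20,20,20],
  translation=[
    [-1.9,0,0],
    [-4.6,0,0],
    [-7.3,0,0],
  ],
  spin=[0,0,0],
)

```text
time: 26.2
eef_pos: [0.5158, 0.0262, 0.1624]
tcp_rot: [-180.0, -0.0, 19.0]
force: [-2.9, -0.0, -5.3]
gripper_width: 0.0268
grasp_force: 98.5
```

```bash
python3 - <<'E'
from plan import *
s=st();print(s,F(s))
plan(24.15,-630.3,.86,s[0],515.8,[.4,.4,.4,.4,.4],c=.005,F0=4.6)
print()
plan(25.825,-725.6,1.14,s[0],515.8,[.4,.4,.4,.4,.4],c=.005,F0=4)
E
```

```text
(26.2, array([0.5158, 0.0262, 0.1624]), array([-1.7999e+02, -3.0000e-02,  1.9000e+01]), array([-2.92, -0.05, -5.31]), array([ 0.188,  0.831, -0.022])) 3.2769253340548383
t26.325 k-755.8 W0.99 d94.63  dx -2.0
t26.450 k-762.8 W0.96 d96.80  dx -4.2
t26.575 k-769.6 W0.93 d98.72  dx -6.1
t26.700 k-776.2 W0.91 d100.38  dx -7.8
t26.825 k-782.6 W0.89 d101.76  dx -9.2

t26.325 k-756.0 W0.99 d94.70  dx -2.1
t26.450 k-763.0 W0.96 d96.86  dx -4.3
t26.575 k-769.7 W0.93 d98.77  dx -6.2
t26.700 k-776.3 W0.91 d100.41  dx -7.8
t26.825 k-782.7 W0.88 d101.78  dx -9.2
```

Emit:
apply_moves(
  fingers=[20,20,20,20],
  translation=[
    [-2.1,0,0],
    [-4.2,0,0],
    [-6.1,0,0],
    [-7.7,0,0],
  ],
  spin=[0,0,0,0],
)

```text
time: 26.7
eef_pos: [0.5078, 0.026, 0.1623]
tcp_rot: [-180.0, 0.0, 19.0]
force: [-5.0, 1.0, -3.5]
gripper_width: 0.0273
grasp_force: 98.4
```

```bash
python3 - <<'E'
from plan import *
s=st();print(s,F(s))
plan(25.825,-725.6,1.14,s[0],508.1,[.5,.4,.4,.3,.3,.3,.3,.4],c=.005,F0=3.6)
E
```

```text
(26.7, array([0.5078, 0.026 , 0.1623]), array([-1.7998e+02,  1.0000e-02,  1.8990e+01]), array([-4.99,  1.  , -3.47]), array([0.123, 1.218, 0.043])) 4.70844168243837
t26.825 k-782.6 W0.86 d101.75  dx -1.3
t26.950 k-788.7 W0.85 d102.82  dx -2.5
t27.075 k-794.7 W0.83 d103.63  dx -3.3
t27.200 k-800.6 W0.82 d104.17  dx -4.0
t27.325 k-806.5 W0.81 d104.45  dx -4.3
t27.450 k-812.3 W0.81 d104.48  dx -4.3
t27.575 k-818.1 W0.81 d104.25  dx -4.1
t27.700 k-823.9 W0.81 d103.78  dx -3.5
```

Emit:
apply_moves(
  fingers=[20,20,20,20,20],
  translation=[
    [-1.5,0,0],
    [-2.6,0,0],
    [-3.5,0,0],
    [-4.1,0,0],
    [-4.4,0,0],
  ],
  spin=[0,0,0,0,0],
)

```text
time: 27.32
eef_pos: [0.5038, 0.026, 0.1623]
tcp_rot: [-180.0, -0.0, 19.0]
force: [-4.2, 0.1, -3.6]
gripper_width: 0.0273
grasp_force: 98.4
```

```bash
python3 - <<'E'
from plan import *
s=st();print(s,F(s))
t,d=snap();k=kb(d,-807);print(t,k)
s=st();print(s,F(s))
plan(t,k[0],.83,s[0],503.7,[.3,.4,.4,.5,.6,.7,.8,.8],c=.005,F0=4.5)
E
```

```text
(27.325, array([0.5038, 0.026 , 0.1623]), array([-180.  ,   -0.  ,   18.99]), array([-4.24,  0.1 , -3.63]), array([ 0.066,  1.142, -0.024])) 4.399636886576869
27.325 (np.float64(-804.1014859497031), np.float64(0.14513409310990671), [265, 210, 8, 14, 88])
(27.375, array([0.5037, 0.026 , 0.1623]), array([-180.  ,    0.  ,   18.99]), array([-5.18,  0.8 , -3.1 ]), array([-0.034,  1.291,  0.032])) 4.967106297474839
t27.500 k-812.4 W0.82 d104.48  dx 0.1
t27.625 k-818.3 W0.82 d104.24  dx 0.5
t27.750 k-824.1 W0.82 d103.75  dx 0.9
t27.875 k-830.1 W0.83 d103.01  dx 1.8
t28.000 k-836.0 W0.84 d102.01  dx 2.9
t28.125 k-842.1 W0.86 d100.76  dx 4.2
t28.250 k-848.4 W0.89 d99.25  dx 5.8
t28.375 k-854.9 W0.92 d97.49  dx 7.6
```

Emit:
apply_moves(
  fingers=[20,20,20,20,20],
  translation=[
    [0,0,0],
    [0.3,0,0],
    [0.8,0,0],
    [1.7,0,0],
    [2.8,0,0],
  ],
  spin=[0,0,0,0,0],
)

```text
time: 28.0
eef_pos: [0.506, 0.0257, 0.1622]
tcp_rot: [-180.0, 0.1, 19.0]
force: [-8.0, -0.9, -0.2]
gripper_width: 0.0272
grasp_force: 98.5
```

```bash
python3 - <<'E'
from plan import *
s=st();print(s,F(s))
plan(27.325,-804.6,.82,s[0],506.5,[.7,.8,.8,.8,.8,.8,.7],c=.005,F0=4.6)
E
```

```text
(28.0, array([0.506 , 0.0257, 0.1622]), array([-1.7998e+02,  9.0000e-02,  1.8980e+01]), array([-7.99, -0.89, -0.22]), array([-0.228,  2.114, -0.004])) 8.177921641032269
t28.125 k-842.6 W0.87 d100.67  dx 1.5
t28.250 k-848.9 W0.90 d99.13  dx 3.2
t28.375 k-855.4 W0.93 d97.34  dx 5.0
t28.500 k-862.1 W0.96 d95.29  dx 7.0
t28.625 k-869.1 W0.99 d93.00  dx 9.3
t28.750 k-876.4 W1.03 d90.50  dx 11.8
t28.875 k-883.9 W1.07 d87.82  dx 14.4
```

```bash
python3 - <<'E'
from plan import *
t,d=snap();k=kb(d,-833);print(t,k)
s=st();print(s,F(s))
for kk,W in((-833,.80),(k[0],.8)): print();plan(t,kk,W,s[0],506.5,[.7,.8,.8,.8,.8,.8],c=.005,F0=7)
E
```

```text
28.0 (np.float64(-832.9738053268849), np.float64(0.14592124611375284), [276, 193, 7, 13, 75])
(28.05, array([0.5062, 0.0257, 0.1622]), array([-1.7999e+02,  7.0000e-02,  1.8970e+01]), array([-5.13,  0.06, -3.16]), array([-0.15 ,  1.318,  0.002])) 5.101954608618383

t28.175 k-841.2 W0.83 d100.97  dx 1.2
t28.300 k-847.2 W0.86 d99.55  dx 2.7
t28.425 k-853.5 W0.88 d97.89  dx 4.4
t28.550 k-859.9 W0.92 d95.98  dx 6.3
t28.675 k-866.6 W0.95 d93.84  dx 8.5
t28.800 k-873.6 W0.99 d91.49  dx 10.8

t28.175 k-841.2 W0.83 d100.98  dx 1.2
t28.300 k-847.2 W0.86 d99.56  dx 2.7
t28.425 k-853.4 W0.88 d97.90  dx 4.4
t28.550 k-859.9 W0.92 d95.99  dx 6.3
t28.675 k-866.6 W0.95 d93.85  dx 8.4
t28.800 k-873.5 W0.99 d91.50  dx 10.8
```

Emit:
apply_moves(
  fingers=[20,20,20,20],
  translation=[
    [1.2,0,0],
    [2.7,0,0],
    [4.4,0,0],
    [6.3,0,0],
  ],
  spin=[0,0,0,0],
)

```text
time: 28.55
eef_pos: [0.5124, 0.0255, 0.1621]
tcp_rot: [180.0, 0.1, 19.0]
force: [-6.6, -0.7, -3.0]
gripper_width: 0.0271
grasp_force: 98.5
```

```bash
python3 - <<'E'
from plan import *
s=st();print(s,F(s))
plan(28,-833,.8,s[0],512.8,[.8,.8,.8,.7,.6,.3,.1],c=.005,F0=5)
E
```

```text
(28.55, array([0.5124, 0.0255, 0.1621]), array([1.800e+02, 8.000e-02, 1.896e+01]), array([-6.58, -0.71, -3.03]), array([-0.293,  1.616, -0.024])) 6.316720789971767
t28.675 k-866.9 W0.97 d93.74  dx 2.3
t28.800 k-874.0 W1.01 d91.34  dx 4.7
t28.925 k-881.3 W1.05 d88.75  dx 7.2
t29.050 k-888.9 W1.08 d86.10  dx 9.8
t29.175 k-896.7 W1.10 d84.64  dx 11.2
t29.300 k-904.6 W1.09 d84.77  dx 10.7
t29.425 k-912.3 W1.08 d86.50  dx 8.8
```

Emit:
apply_moves(
  fingers=[20,20,20,20],
  translation=[
    [2,0,0],
    [4.3,0,0],
    [6.8,0,0],
    [9.4,0,0],
  ],
  spin=[0,0,0,0],
)

```text
time: 29.05
eef_pos: [0.5222, 0.0256, 0.1621]
tcp_rot: [180.0, 0.0, 19.0]
force: [-5.8, -1.4, -4.7]
gripper_width: 0.0269
grasp_force: 98.5
```

```bash
python3 - <<'E'
from plan import *
s=st();print(s,F(s),np.degrees(np.arctan2(s[4][0],s[4][1])))
plan(28,-832.5,.8,s[0],522.2,[.3,.2,.1,.2,.3,.4],c=.005,F0=5)
E
```

```text
(29.05, array([0.5222, 0.0256, 0.1621]), array([1.7998e+02, 4.0000e-02, 1.8980e+01]), array([-5.79, -1.41, -4.71]), array([-0.249,  1.4  ,  0.063])) 5.469118520972982 -10.085005897700498
t29.175 k-896.7 W1.12 d84.64  dx 1.5
t29.300 k-904.7 W1.11 d84.79  dx 1.2
t29.425 k-912.6 W1.10 d86.60  dx -0.7
t29.550 k-920.4 W1.07 d89.37  dx -3.4
t29.675 k-928.0 W1.04 d92.02  dx -5.9
t29.800 k-935.4 W1.01 d94.49  dx -8.3
```

Emit:
apply_moves(
  fingers=[20,20,20],
  translation=[
    [1.2,0,0],
    [0.9,0,0],
    [-0.8,0,0],
  ],
  spin=[0,0,0],
)

```text
time: 29.42
eef_pos: [0.5217, 0.0263, 0.1624]
tcp_rot: [-180.0, -0.0, 19.0]
force: [-4.1, 1.7, -5.0]
gripper_width: 0.0271
grasp_force: 98.5
```

```bash
python3 - <<'E'
from plan import *
s=st();print(s,F(s),np.degrees(np.arctan2(s[4][0],s[4][1])))
plan(28,-832.5,.8,s[0],521.4,[.3,.4,.4,.4,.4],c=.005,F0=4.9)
E
```

```text
(29.425, array([0.5217, 0.0263, 0.1624]), array([-1.7999e+02, -4.0000e-02,  1.9010e+01]), array([-4.11,  1.72, -4.99]), array([0.228, 1.096, 0.051])) 4.305631375125086 11.75158705827332
t29.550 k-920.1 W1.05 d89.28  dx -2.4
t29.675 k-927.6 W1.02 d91.88  dx -4.9
t29.800 k-934.8 W0.99 d94.30  dx -7.3
t29.925 k-941.8 W0.96 d96.49  dx -9.5
t30.050 k-948.5 W0.93 d98.45  dx -11.4
```

Emit:
apply_moves(
  fingers=[20,20,20,20],
  translation=[
    [-2.5,0,0],
    [-5,0,0],
    [-7.3,0,0],
    [-9.4,0,0],
  ],
  spin=[0,0,0,0],
)

```text
time: 29.92
eef_pos: [0.5119, 0.0261, 0.1623]
tcp_rot: [-180.0, -0.0, 19.0]
force: [-2.9, 0.4, -4.1]
gripper_width: 0.0269
grasp_force: 98.5
```

```bash
python3 - <<'E'
from plan import *
s=st();print(s,F(s))
plan(29.425,-912.6,1.08,s[0],512.0,[.4,.4,.4,.4,.3,.3,.3],c=.005,F0=3.7)
E
```

```text
(29.925, array([0.5119, 0.0261, 0.1623]), array([-1.7999e+02, -1.0000e-02,  1.8990e+01]), array([-2.88,  0.44, -4.14]), array([0.17 , 0.989, 0.033])) 3.8596321528132167
t30.050 k-947.6 W0.89 d98.20  dx -1.8
t30.175 k-953.9 W0.87 d99.84  dx -3.4
t30.300 k-960.0 W0.84 d101.24  dx -4.8
t30.425 k-966.0 W0.82 d102.38  dx -6.0
t30.550 k-971.9 W0.81 d103.28  dx -7.0
t30.675 k-977.6 W0.80 d103.92  dx -7.6
t30.800 k-983.3 W0.79 d104.33  dx -8.0
```

Emit:
apply_moves(
  fingers=[20,20,20,20],
  translation=[
    [-1.9,0,0],
    [-3.5,0,0],
    [-4.9,0,0],
    [-6.1,0,0],
  ],
  spin=[0,0,0,0],
)

```text
time: 30.42
eef_pos: [0.5059, 0.026, 0.1623]
tcp_rot: [-180.0, -0.0, 19.0]
force: [-4.3, -0.1, -3.6]
gripper_width: 0.0274
grasp_force: 98.5
```

```bash
python3 - <<'E'
from plan import *
s=st();print(s,F(s))
plan(29.425,-912.6,1.08,s[0],505.9,[.4,.4,.4,.3,.3,.3,.3,.3],c=.005,F0=3.7)
E
```

```text
(30.425, array([0.5059, 0.026 , 0.1623]), array([-180.  ,   -0.  ,   18.99]), array([-4.25, -0.08, -3.59]), array([0.1  , 1.107, 0.02 ])) 4.275028980143302
t30.550 k-971.2 W0.78 d103.19  dx -0.7
t30.675 k-976.8 W0.77 d103.85  dx -1.3
t30.800 k-982.2 W0.76 d104.27  dx -1.8
t30.925 k-987.6 W0.75 d104.48  dx -2.1
t31.050 k-993.0 W0.75 d104.47  dx -2.1
t31.175 k-998.3 W0.75 d104.24  dx -1.8
t31.300 k-1003.7 W0.75 d103.80  dx -1.4
t31.425 k-1009.1 W0.75 d103.15  dx -0.8
```

Emit:
apply_moves(
  fingers=[20,20,20,20,20,20,20,20],
  translation=[
    [-0.9,0,0],
    [-1.5,0,0],
    [-2,0,0],
    [-2.2,0,0],
    [-2.2,0,0],
    [-2.1,0,0],
    [-1.8,0,0],
    [-1.3,0,0],
  ],
  spin=[0,0,0,0,0,0,0,0],
)

```text
time: 31.42
eef_pos: [0.5047, 0.0259, 0.1622]
tcp_rot: [180.0, 0.0, 19.0]
force: [-4.5, -0.5, -4.9]
gripper_width: 0.0267
grasp_force: 98.5
```

```bash
python3 - <<'E'
from plan import *
s=st();print(s,F(s))
t,d=snap();k=kb(d,-1008);print(t,k);s=st();print(s,F(s))
plan(t,k[0],.75,s[0],504.6,[.6,.7,.7,.7],c=.005,F0=4)
E
```

```text
(31.425, array([0.5047, 0.0259, 0.1622]), array([180.  ,   0.  ,  18.99]), array([-4.5 , -0.52, -4.85]), array([-0.09 ,  1.131,  0.018])) 4.363750965076616
31.425 (np.float64(-1006.1826099982791), np.float64(0.1456374614367619), [366, 232, 8, 15, 92])
(31.475, array([0.5049, 0.026 , 0.1622]), array([ 1.7999e+02, -1.0000e-02,  1.8990e+01]), array([-2.77, -0.32, -4.78]), array([-0.06 ,  0.775,  0.022])) 2.9896888876554386
t31.600 k-1013.8 W0.77 d102.42  dx 1.6
t31.725 k-1019.3 W0.78 d101.37  dx 2.7
t31.850 k-1025.0 W0.80 d100.10  dx 4.0
t31.975 k-1030.8 W0.83 d98.61  dx 5.5
```

Emit:
apply_moves(
  fingers=[20,20,20,20,20,20,20,20],
  translation=[
    [1.6,0,0],
    [2.6,0,0],
    [-8,0,0],
    [-13,0,20],
    [-15,0,60],
    [-20,-20,80],
    [-25,-60,80],
    [-30,-110,80],
  ],
  spin=[0,0,0,0,0,0,0,0],
)

```text
time: 32.48
eef_pos: [0.4755, -0.0843, 0.2433]
tcp_rot: [180.0, -0.2, 19.1]
force: [0.9, -0.8, -3.5]
gripper_width: 0.027
grasp_force: 98.6
```

Emit:
apply_moves(
  fingers=[20,20,20,20,20,20,20,20],
  translation=[
    [-3,-40,0],
    [-6,-90,0],
    [-9,-140,0],
    [-11,-185,0],
    [-13,-220,0],
    [-13,-245,-10],
    [-13,-253,-30],
    [-13,-253,-60],
  ],
  spin=[0,0,0,0,0,0,0,0],
)

```text
time: 33.48
eef_pos: [0.4622, -0.3375, 0.1818]
tcp_rot: [179.9, -0.1, 19.0]
force: [0.5, 0.5, -3.4]
gripper_width: 0.0267
grasp_force: 98.7
```

Emit:
apply_moves(
  fingers=[20,20,20,20,20,20,20,20],
  translation=[
    [0,0,-30],
    [0,0,-55],
    [0,0,-70],
    [0,0,-80],
    [0,0,-86],
    [0,0,-90],
    [0,0,-90],
    [0,0,-90],
  ],
  spin=[0,0,0,0,0,0,0,0],
)

```text
time: 34.48
eef_pos: [0.4619, -0.3372, 0.0927]
tcp_rot: [180.0, -0.0, 19.0]
force: [0.5, 0.5, -2.5]
gripper_width: 0.0268
grasp_force: 98.7
```

```bash
python3 - <<'E'
from h import *
print(st())
E
```

```text
(34.475, array([ 0.4619, -0.3372,  0.0927]), array([ 1.7997e+02, -3.0000e-02,  1.8990e+01]), array([ 0.54,  0.45, -2.54]), array([ 0.012,  0.025, -0.012]))
```

Emit:
apply_moves(
  fingers=[20,20,20,20],
  translation=[
    [0,0,-2.5],
    [0,0,-4.5],
    [0,0,-5],
    [0,0,-5],
  ],
  spin=[0,0,0,0],
)

```text
time: 34.98
eef_pos: [0.4618, -0.337, 0.0879]
tcp_rot: [-180.0, -0.0, 19.0]
force: [-1.9, 1.6, 5.1]
gripper_width: 0.0271
grasp_force: 99.6
```

Emit:
apply_moves(
  fingers=[30,40,60,85,85,85,85,85],
  translation=[
    [0,0,0],
    [0,0,0],
    [0,0,0],
    [0,0,0],
    [0,0,0],
    [0,0,0],
    [0,0,0],
    [0,0,0],
  ],
  spin=[0,0,0,0,0,0,0,0],
)

```text
time: 35.98
eef_pos: [0.4617, -0.337, 0.0873]
tcp_rot: [-180.0, -0.0, 19.0]
force: [-0.1, 0.3, 0.1]
gripper_width: 0.0843
grasp_force: 0.0
```

Emit:
apply_moves(
  fingers=[85,85,85,85,85,85,85,85],
  translation=[
    [0,0,10],
    [0,0,30],
    [0,0,60],
    [0,0,100],
    [0,0,140],
    [0,0,150],
    [0,0,150],
    [0,0,150],
  ],
  spin=[0,0,0,0,0,0,0,0],
)

```text
time: 36.98
eef_pos: [0.4613, -0.3365, 0.2364]
tcp_rot: [-179.9, 0.0, 19.0]
force: [0.1, -0.7, 0.4]
gripper_width: 0.085
grasp_force: 0.0
```

```bash
python3 - <<'E'
from h import *
print(st());a=grab('scene')
I=cv2.resize(a['img'][120:205,180:265],(400,400),interpolation=2)
O=cv2.resize(cv2.imread('pics/s0.png')[120:205,180:265],(400,400),interpolation=2)
cv2.imwrite('pics/e.png',np.hstack([O,I]))
E
```

```text
(36.975, array([ 0.4613, -0.3365,  0.2364]), array([-1.7992e+02,  5.0000e-02,  1.8990e+01]), array([ 0.13, -0.72,  0.37]), array([ 0.059, -0.022,  0.008]))
```

View pics/e.png

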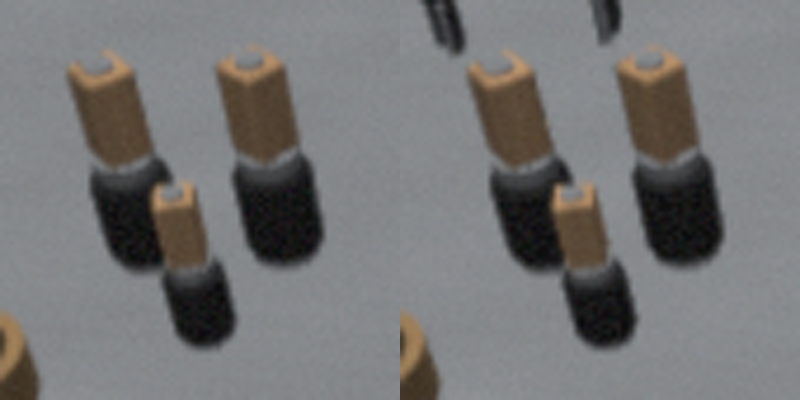

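The roller is upright at its starting spot, released, and the gripper is clear of it. Handing in.

```bash
python3 -c "
from plant import r
print(r.hand_in())"
```

```text
the job is handed in; nothing more can be done
None
```

I handed the job in with no verdict shown: the roller is back upright where it started and released, the turntable was set coasting at about 1.27 rad/s (a turn in about five seconds), and the sleeve pressed the label for about 8.7 s (t≈22.9–31.6 s) at 2.9–8.2 N in every force reading I took, though readings came only every 0.05–1 s and earlier tries touched about 9.6 N and 1.3 N.

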